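# Load the test fixture and arm the supply

## Task

Take every power module that hangs on the rack up and off its peg and stand it upright in the aluminium tray of the test fixture. When all are in, swing the toggle clamp over so that it holds the tray down, and then lift the sprung guard on the switch box, flip the toggle under it away from the front to switch the fixture on, and let the guard drop shut. Leave the other things on the bench where they are.

Things in the scene. Friction and masses are not known exactly. Their poses are not given: they have to be found in the camera images.
- rack: Aluminium rack fixed to the bench; origin on the bench under the middle of its rail's front face; -x is its front, y runs along the rail (380 mm long, 30 mm thick, top 155 mm up; posts at y = +-202 mm). Four pegs stand out 85 mm to -x at y = -127.5, -42.5, 42.5, 127.5 mm.
- rack_mid (a point): Middle of the rail's front face, at the height of the pegs' tops (155 mm above the bench). Each peg is a flat steel bar 14 mm wide, 8 mm thick; its last 6 mm are turned up 12 mm above its top.
- unit0: Power module, one of 2 to 4 alike (None if absent), 300 g, 164 mm tall; origin under its centre, z up. Finned grey body 44 x 60 x 70 mm (x, y, z); over it an eye open along x, 40 mm wide in y and 40 mm tall (z = 70 to 110), under a 10 mm top bar 14 mm thick in x; then a black grip (z = 120 to 164), 16 mm thick in x, 30 mm wide in y.
- unit1: As unit0 (None if absent). At the start each hangs by its top bar on one peg, which passes through the eye, about 45 mm in front of the rail, underside 45 mm above the bench, axes parallel to the rack's. Which pegs are used varies.
- unit2: As unit0 (None if absent). Take it by the black grip from above, closing along its x; lift it 15 to 28 mm to clear the peg's turned-up tip, then draw it at least 60 mm to the rack's front.
- unit3: As unit0 (None if absent).
- fixture: Test fixture fixed to the bench: steel base plate 140 x 360 mm, 10 mm thick; origin on the bench under the middle of the tray's place; +x is its far side, where the clamp stands. Low stops round the tray reach 26 mm above the bench.
- tray: Loose aluminium tray, 1 kg, 98 x 324 mm outside (x, y), walls 28 mm high, 4 mm thick; origin under its centre, lying on the base plate (10 mm above the bench) between the stops with 1.5 mm play. On the middle of its far (+x) side a solid clamping block 22 mm high, 60 mm wide, x = 49 to 105 mm.
- tray_in (a point): Centre of the tray's inner floor, 15 mm above the bench, axes as the tray's. Room inside 90 x 316 mm (x, y): four modules fit side by side along y at a 76 mm pitch, their thickness along the tray's x.
- clamp (a joint): Toggle clamp's angle (rad), hinged along the fixture's y. 0 = open (as at the start). The handle leans from vertical by 0.52 - value, positive to the fixture's +x. It stays open by its weight; pushed over to -x past about 0.8 it falls shut by itself, damped, onto the tray's block at about 1.3 (stop without tray 1.4). Under 1 N at the handle's end moves it.
- clamp_pivot (a point): Clamp's hinge axis, fixed, 59 mm above the bench, 145 mm to +x of the fixture's origin.
- clamp_grip (a point): End of the clamp's handle, 128 mm from the pivot. The handle is a round bar 14 mm thick with a 20 mm thick rubber grip on its outer 63 mm. The press arm (65 mm, with a 20 mm foot) makes a V of 0.79 rad with it, on its -x side.
- station: Grey switch box fixed to the bench, 130 x 140 mm (x, y), 70 mm high; origin on the bench under its centre; -x is its front, +x its far side. Two cheeks 18 mm high stand on its top at y = +-50 mm, two hinge ears at its far edge.
- cover (a joint): Angle of the clear guard over the toggle (rad): 0 = shut, grows as its front rises, stop at 1.5. Spring and weight always shut it (about 1.3 N at the tab, 2 N wide open), slowed by a damper (7 N per rad/s at the tab): let go wide open, it sinks shut in about 6 s and never stays open. The toggle is flipped meanwhile, or with the guard resting on the hand.
- cover_hinge (a point): Hinge axis of the guard (along the station's y), 55 mm to +x of the station's origin, 122 mm above the bench. Guard's plate: 120 mm from hinge to front, 120 mm wide, top 126 mm above the bench when shut, with 10 mm side flanges and a front wall hanging 38 mm down.
- cover_tab (a point): Front edge of the guard's black finger tab: a level plate 5 mm thick, 70 mm wide at the foot of the front wall, 154 mm in front of the hinge and 37 mm below it when shut (85 mm above the bench). It overhangs the box's front face by 34 mm, so fingertips go under it from the front, the tool tilted forward about 45 degrees.
- toggle (a joint): Toggle lever (rad): 0 = off, leaning 0.45 rad to the station's -x (front); 0.9 = on, leaning 0.45 rad to +x. Starts at 0 to 0.12; stays where it is left; about 1 N at its tip moves it.
- toggle_tip (a point): Centre of the 13 mm ball at the end of the toggle, 36 mm from its pivot, which lies 70 mm above the bench at the station's centre. Lever 10 mm thick.
- meter: Yellow hand meter lying on the bench, 190 x 90 x 35 mm, origin under its centre. Not to be moved.
- mug: White mug, 80 mm wide, 95 mm tall, origin under its centre. Not to be moved.
- spool: Grey solder spool standing on its flange, 64 mm wide, 47 mm tall, origin under its centre. Not to be moved.
- driver: Black screwdriver, 200 mm, lying on the bench, origin under its middle. Not to be moved.
- tape: Yellow roll of tape lying flat, 90 mm wide, 24 mm tall, origin under its centre. Not to be moved.
- dispenser: White bottle, 56 mm wide, 120 mm tall, origin under its centre. Not to be moved.

How it is judged:
On the way, in this order (a step that is already met when the one before it is completed fails the run):
1. every module present stands upright in the tray (x of unit0 in the frame of tray_in between -0.045 and 0.045 m and y of unit0 in the frame of tray_in between -0.158 and 0.158 m and z of each of unit0, unit1, unit2, unit3 in the frame of tray_in below 0.008 m and angle between each of unit0, unit1, unit2, unit3's own z axis and vertical below 0.12 rad and x of unit1 in the frame of tray_in between -0.045 and 0.045 m and y of unit1 in the frame of tray_in between -0.158 and 0.158 m and x of unit2 in the frame of tray_in between -0.045 and 0.045 m and y of unit2 in the frame of tray_in between -0.158 and 0.158 m and x of unit3 in the frame of tray_in between -0.045 and 0.045 m and y of unit3 in the frame of tray_in between -0.158 and 0.158 m), for 0.2 s.
2. the clamp is swung over onto the tray's block (value of joint clamp between 1.22 and 1.37 rad), for 0.2 s.
3. the guard is lifted with the toggle still off (value of joint cover above 0.6 rad and value of joint toggle below 0.3 rad), for 0.1 s.
4. the toggle is flipped on under the raised guard (value of joint toggle above 0.7 rad and value of joint cover above 0.4 rad), for 0.05 s.
5. the guard has dropped shut, toggle on (value of joint toggle above 0.7 rad and value of joint cover below 0.08 rad), for 0.2 s.
At the end, for the whole second after the job is handed in: Every module present stands in the tray (its underside's centre within the inner floor, under 8 mm above it, tilt under 0.12 rad) at rest; the tray lies flat on the fixture; the clamp reads 1.22 to 1.37; the toggle reads over 0.7; the guard reads under 0.08 (all of step 1 and all of step 2 and all of step 5 and z of tray in the frame of fixture below 0.014 m and linear speed of each of unit0, unit1, unit2, unit3 below 0.03 m/s); the robot touches nothing.
It fails at once if the toggle is switched on before the clamp is over (value of joint toggle above 0.6 rad and value of joint clamp below 1 rad).
It fails at once if something else on the bench is moved by more than 40 mm (distance of any of meter, mug, spool, driver, tape, dispenser from where it was at the start of the episode above 0.04 m).
Of unit0, unit1, unit2, unit3 only 2 to 4 are there at a start; the rules pass over those that are not, and their reading is None.
Once in a run the grip may slacken for a moment while it holds something.
It also fails if it takes over 210 s, if anything falls off the work surface, if the arm or the gripper's body presses on something with over 40 N, if the wrist force passes 120 N, or if a joint passes its speed limit or range.

## Robot

A 6-joint arm with a two-finger parallel gripper is mounted at the origin on the work surface. World frame = base frame: x ahead of the robot, y to its left, z up, the work surface at z = 0. Lengths are in m, angles in rad, forces in N, time in s.
With the tool pointing down it reaches from about 0.35 to 0.85 m from the base axis. Payload 8.1 kg.
Tool frame: the origin (TCP) lies at the centre of the arm's flange, where the gripper is bolted on; the fingertips stand 186 mm ahead of it and the grasp point (between the pads) lies 167 mm ahead of it; z points along the fingers, y is the line along which they close (so a half turn about z gives the same grasp; the last joint's range is limited). The gripper opens to 93 mm and grips with 3 to 60 N. Pads are 15 mm wide; open, the fingers measure 128 mm over their backs; the gripper's body (75 mm by 188 mm) begins 65 mm behind the grasp point.
Start: joints at [1.24, 0.13, 1.488, -0, 1.523, -0.085], TCP at [0.146, 0.582, 0.405] pointing down, gripper open.
Joint ranges: [-2.96, 2.96], [-0.89, 2.26], [0.02, 2.5], [-1.34, 4.48], [0, 2.73], [-2.66, 2.66]. Speed limits (rad/s): [2.39, 2.39, 2.79, 3.14, 3.14, 3.14].

## Interface

Orientations are given as a rotation vector (axis times angle).
In Python, from plant import read_state, read_camera, camera_params, robot gives the robot as it stands.
- The arm moves only by the tool carry_out, never from a script. Its argument "targets" is a list of rows, each an object of numbers: "hand": the opening in per cent of the stroke, from 0 (shut) to 100 (fully open); "x", "y", "z": the shift along the tool's x, y, z in m; "ax", "ay", "az": the turn, a rotation vector about the tool's x, y, z in rad. In form: [{"hand": .., "x": .., "y": .., "z": .., "ax": .., "ay": .., "az": ..}, ...]. A call has 1 to 8 rows; each row is the pose to reach, as a shift and turn from the pose commanded when the call began, along the tool's axes at that moment; what a row does not reach only later rows make up. A row lasts 1/8 s, in which the tool goes at most 62.5 mm and 10.7 degrees, less where a joint would pass 70% of its speed; a pose out of reach is approached as far as the arm can. A call with a gripper value outside its range is refused whole. The fingers move at their own pace and stop on an object; "newtons" is the grip in N (left out, the last holds). Time passes only in rows, so rows that repeat a pose let the fingers close. It gives the time, the measured TCP pose, the force, the opening and the grip force at its end, in the units of the state.
- read_state(): the state, without advancing time (a new reading comes with each control period).
- read_camera(name): name is "scene" or "side" or "wrist"; returns (picture, depth): 400x640x3 uint8, blue, green, red; 400x640 float32, m along the optical axis (not along the pixel's ray), 0 where there is no reading.
- camera_params(name): a dict with "fx", "fy", "cx", "cy" (pixels), "position" and "rotation" of the camera in the world. Camera axes: x right, y up, looking along -z (the intrinsics and any distortion apply to the point x, -y, -z); pixel columns grow to the right and rows downward; lengths in m; the calibration is good to about 2 mm. A picture is of the moment at which its call begins: read the wrist's pose just before it. camera_params takes no time and is no camera call; for the wrist camera it gives the pose at the moment of the call.
- robot.close_job(): hands the job in; it is judged then, once.
The state is a dict: "t": time; "q": joint angles; "dq": joint speeds; "joint_torque": joint torques, N m; "tool_pos": TCP position; "orientation": TCP orientation; "force": force on the tool from outside, world axes, zero at the start; "wrist_torque": the same for the moment, N m; "opening": finger opening in m; "gripper_force": force on a finger pad.
Only numpy, scipy, OpenCV 4.12 (cv2) and the standard library are available. Lean on these libraries where they do the work, as an engineer would, in place of code of your own. Each camera call takes 0.05 s, during which the arm holds its last target. There are 200 camera calls.

## Working session

There is one attempt and no reset: what is moved stays moved. The work goes in short steps, Python scripts to look and compute and a tool call to move; the robot and the scene stay as the last step left them, time stands still between calls to the robot, and variables do not carry over. Pictures are saved under pics/ and viewed, at most 14 in all, crops included, and the job is handed in when it is done.

Besides the shell and the picture viewer there is one more tool, called after ">>>" as name(argument=value, ...) on one line, values as JSON. carry_out: Moves the arm, as the interface text tells. Its arguments: {"type":"object","properties":{"targets":{"type":"array","items":{"type":"object","properties":{"hand":{"type":"number"},"x":{"type":"number"},"y":{"type":"number"},"z":{"type":"number"},"ax":{"type":"number"},"ay":{"type":"number"},"az":{"type":"number"}}}},"newtons":{"type":"number"}},"required":["targets"]}

```bash
mkdir -p pics; ls
python3 - <<'E'
from plant import *
import cv2,numpy as np
s=read_state();print({k:np.round(v,3) for k,v in s.items()})
for n in("scene","side"):
    p,d=read_camera(n);c=camera_params(n);print(n,c);cv2.imwrite(f"pics/{n}0.png",p);np.savez(f"{n}0.npz",p=p,d=d)
E
```

```text
pics
{'t': np.float64(0.0), 'q': array([ 1.24 ,  0.131,  1.489, -0.   ,  1.523, -0.085]), 'dq': array([ 0.   , -0.   , -0.002, -0.001, -0.001,  0.001]), 'joint_torque': array([ 1.0000e-03, -5.5984e+01, -4.9177e+01,  7.7000e-02,  3.5000e-02,
       -0.0000e+00]), 'tool_pos': array([0.146, 0.582, 0.404]), 'orientation': array([-3.850e-01, -3.118e+00,  3.000e-03]), 'force': array([0.08 , 0.103, 0.073]), 'wrist_torque': array([-0.008, -0.026,  0.022]), 'gripper_force': np.float64(0.0), 'opening': np.float64(0.093)}
scene {'fx': 415.5867812055286, 'fy': 415.5867812055286, 'cx': 320.9421702969532, 'cy': 197.75183747300554, 'position': array([ 1.16268476, -0.46885916,  1.15580421]), 'rotation': array([0.59341447, 0.30699409, 0.89868988])}
side {'fx': 402.84803043282517, 'fy': 402.84803043282517, 'cx': 311.32950781504377, 'cy': 195.7905065625242, 'position': array([ 0.07109493, -0.91986717,  0.78658746]), 'rotation': array([ 0.97350166, -0.23971648, -0.45576503])}
```

View pics/scene0.png

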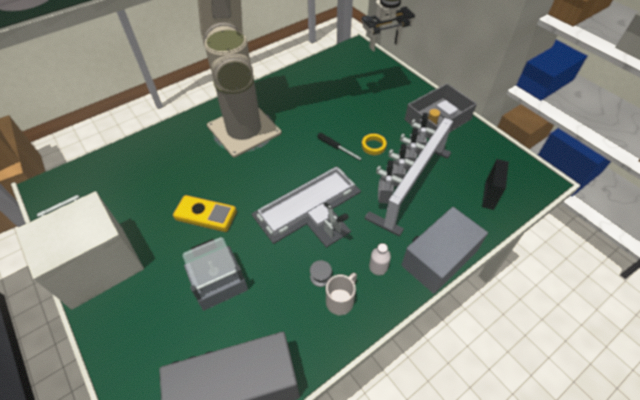

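View pics/side0.png

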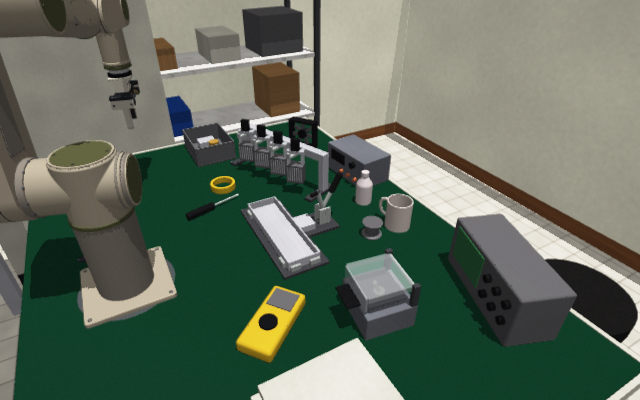

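The scene shows four modules on the rack: black grips at about (245,125), (262,131), (278,137) and (294,145) in the side view. The tray is around (307,203) in the scene view and (283,235) in the side view, and the switch box is near (213,270) and (380,295). Next I'll back-project by depth.

```bash
cat > h.py <<'E'
import numpy as np,cv2
from scipy.spatial.transform import Rotation as R
def cloud(d,c):
    v,u=np.mgrid[:d.shape[0],:d.shape[1]]
    P=np.stack([(u-c["cx"])/c["fx"]*d,-(v-c["cy"])/c["fy"]*d,-d],-1)
    return P@R.from_rotvec(c["rotation"]).as_matrix().T+c["position"]
def ray(u,v,c,z):
    r=R.from_rotvec(c["rotation"]).apply([(u-c["cx"])/c["fx"],-(v-c["cy"])/c["fy"],-1])
    return c["position"]+r*(z-c["position"][2])/r[2]
def rect(P):
    (cx,cy),(w,h),a=cv2.minAreaRect(P[:,:2].astype(np.float32)*1000)
    return np.round([cx,cy,w,h,a],1)
E
cat > a.py <<'E'
from h import *
from plant import camera_params
W={}
for n in("scene","side"):
    f=np.load(n+"0.npz");W[n]=(f["p"],f["d"],cloud(f["d"],camera_params(n)))
# top view height map, 2 mm/pixel, x up from 0..1.1, y -0.75..0.75
M=np.zeros((550,750),np.float32)
for n,(p,d,P) in W.items():
    Q=P[(d>0)];Q=Q[(Q[:,0]>.2)&(Q[:,0]<1.1)&(abs(Q[:,1])<.75)&(Q[:,2]>-.02)&(Q[:,2]<.3)]
    i=((1.1-Q[:,0])/.002).astype(int).clip(0,549);j=((.75-Q[:,1])/.002).astype(int).clip(0,749)
    np.maximum.at(M,(i,j),Q[:,2])
    b=P[(d>0)&(abs(P[...,2])<.01)&(P[...,0]>.2)&(P[...,0]<1)&(abs(P[...,1])<.6)];print(n,"bench z",np.median(b[:,2]),len(b))
im=cv2.applyColorMap((M/.2*255).clip(0,255).astype(np.uint8),cv2.COLORMAP_TURBO)
cv2.imwrite("pics/top.png",im)
E
python3 a.py
```

```text
scene bench z -0.00010656265671893372 48799
side bench z 0.0013651979908381184 35347
```

View pics/top.png

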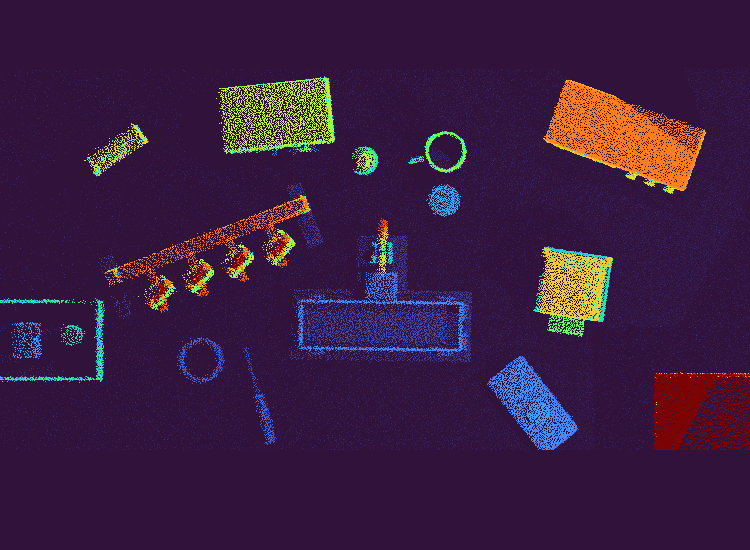

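The height map shows everything clearly: rail from (108,275) to (308,203), four grips, tray (300–465, 300–350), clamp handle at (383,225–270), guard and tab at (575,285)/(566,325). Now I'll fit the numbers.

```bash
cat >> a.py <<'E'
np.set_printoptions(suppress=True,precision=4)
def box(n,r0,r1,c0,c1,z0,z1,dark=None):
    p,d,P=W[n];m=(d>0)&(P[...,0]<1.1-.002*r0)&(P[...,0]>1.1-.002*r1)&(P[...,1]<.75-.002*c0)&(P[...,1]>.75-.002*c1)&(P[...,2]>z0)&(P[...,2]<z1)
    if dark: m&=p.max(2)<dark
    return P[m]
for n in W:
    print("==",n)
    q=box(n,190,290,100,312,.148,.162);q=q[:, :]
    # robust line rail top
    c=cv2.fitLine(q[:,:2].astype(np.float32),cv2.DIST_HUBER,0,.001,.001).ravel();print("rail",len(q),c,rect(q),np.median(q[:,2]))
    dirn=c[:2]*np.sign(c[1]);nrm=np.array([dirn[1],-dirn[0]]);o=(q[:,:2]-c[2:])
    ix=np.abs(o@nrm)<.03
    print(" across pct",np.percentile(o[ix]@nrm,[2,50,98])," along",np.percentile(o[ix]@dirn,[.5,99.5]))
    g=box(n,220,315,140,300,.192,.215,70)
    import scipy.cluster.vq as vq
    if len(g)>20:
        k,l=vq.kmeans2(g[:,:2],np.array([[.52,.43],[.552,.352],[.58,.272],[.608,.188]]),minit='matrix');
        for i in range(4): print(" grip",k[i],(l==i).sum(),rect(g[l==i]),np.percentile(g[l==i][:,2],95))
    q=box(n,290,360,290,470,.034,.042);print("tray rim",len(q),rect(q))
    q=box(n,265,303,360,402,.028,.036);print("block",len(q),rect(q))
    q=box(n,210,275,370,395,.06,.25);t=q[q[:,2]>q[:,2].max()-.03];print("clamp handle top",t.mean(0),q[:,2].max())
    q=box(n,240,325,530,615,.115,.132);print("guard",len(q),rect(q),np.median(q[:,2]))
    q=box(n,316,340,545,590,.075,.095);print("tab",len(q),rect(q),np.median(q[:,2]))
    q=box(n,240,330,530,615,.064,.076);print("boxtop",len(q),rect(q) if len(q) else 0)
E
python3 a.py
```

```text
scene bench z -0.00010656265671893372 48799
side bench z 0.0013651979908381184 35347
== scene
rail 1321 [ 0.3186 -0.9479  0.6333  0.2618] [576.5 320.9 116.7 429.   20.8] 0.15402010122701681
 across pct [-0.0265  0.0072  0.0272]  along [-0.1377  0.2872]
 grip [0.52  0.428] 43 [517.5 431.4  16.6  27.8  41.8] 0.2111566192993348
 grip [0.551  0.3509] 47 [549.5 353.4  16.   30.6  48. ] 0.21064550958492853
 grip [0.5802 0.2719] 52 [577.7 274.3  15.5  31.4  48.8] 0.21024314827898857
 grip [0.6084 0.192 ] 57 [605.1 194.5  16.   29.7  50.4] 0.21031572920407804
tray rim 359 [458.2 -12.7 324.8 124.1  89.1]
block 245 [524.7 -10.3  60.2  81.2   0.7]
clamp handle top [ 0.6512 -0.019   0.1631] 0.17392983480798163
guard 1775 [ 529.1 -397.1  137.5  129.9   81.2] 0.1260060526482678
tab 45 [ 435.5 -382.6   66.1    8.1   78.7] 0.08665575029465944
boxtop 609 [ 531.4 -397.7  140.   130.2   81.4]
== side
rail 555 [ 0.4131 -0.9107  0.6161  0.2887] [584.8 311.1 121.2 400.5  19.9] 0.1563058529589496
 across pct [-0.0282  0.009   0.0281]  along [-0.1694  0.2016]
 grip [0.5138 0.431 ] 45 [513.9 431.3  15.6  27.6  56.3] 0.21094356366117292
 grip [0.5464 0.353 ] 50 [546.6 352.2  18.2  29.1  64.4] 0.21126583485586822
 grip [0.5772 0.2742] 60 [578.  277.8  24.2  31.7  48.8] 0.21108358658915544
 grip [0.6044 0.1943] 58 [606.  197.5  19.7  30.6  38.5] 0.21146071397232855
tray rim 428 [459.1 -10.2 328.9 119.   89. ]
block 219 [524.8 -11.9  79.7  60.8  90. ]
clamp handle top [ 0.6454 -0.0173  0.1589] 0.1731715409788369
guard 2271 [ 529.6 -395.   139.4  129.    81.8] 0.12686511655478605
tab 381 [ 450.3 -385.8   78.1   35.    82.1] 0.08769235491689975
boxtop 660 [ 530.1 -396.7  140.2  129.2   80.9]
```

```bash
cat >> h.py <<'E'
from plant import read_state,camera_params,read_camera
def down(psi,tilt=0,az=0):
    y=np.array([np.cos(psi),np.sin(psi),0]);z=np.array([0,0,-1.]);return np.c_[np.cross(y,z),y,z]
def fwd(a,tilt):  # tool z tilted by `tilt` from down toward heading a; closing axis level, to the heading's right
    z=np.array([np.sin(tilt)*np.cos(a),np.sin(tilt)*np.sin(a),-np.cos(tilt)])
    y=np.array([np.sin(a),-np.cos(a),0]);return np.c_[np.cross(y,z),y,z]
def go(pt,Rt,ahead=.167):
    s=read_state();R0=R.from_rotvec(s["orientation"]).as_matrix();Rt=np.asarray(Rt)
    tcp=np.array(pt)-Rt[:,2]*ahead
    w=R.from_matrix(R0.T@Rt).as_rotvec();print("t",round(s["t"],2),"shift",np.round(R0.T@(tcp-s["tool_pos"]),4),"turn",np.round(w,3),"tcp",np.round(tcp,3))
E
python3 - <<'E'
from h import *
ps=np.radians(20.5)
go([.47,.27,.32],down(ps));go([.47,.27,.32],down(ps+np.pi))
E
```

```text
t 0.1 shift [-0.3902 -0.2237 -0.0829] turn [-0.002  0.001  0.967] tcp [0.47  0.27  0.487]
t 0.1 shift [-0.3902 -0.2237 -0.0829] turn [-1.000e-03 -2.000e-03 -2.174e+00] tcp [0.47  0.27  0.487]
```

>>> carry_out(targets=[{"hand": 100, "x": -0.39, "y": -0.224, "z": -0.083, "az": 0.967}, {"hand": 100, "x": -0.39, "y": -0.224, "z": -0.083, "az": 0.967}, {"hand": 100, "x": -0.39, "y": -0.224, "z": -0.083, "az": 0.967}, {"hand": 100, "x": -0.39, "y": -0.224, "z": -0.083, "az": 0.967}, {"hand": 100, "x": -0.39, "y": -0.224, "z": -0.083, "az": 0.967}, {"hand": 100, "x": -0.39, "y": -0.224, "z": -0.083, "az": 0.967}, {"hand": 100, "x": -0.39, "y": -0.224, "z": -0.083, "az": 0.967}, {"hand": 50, "x": -0.39, "y": -0.224, "z": -0.083, "az": 0.967}])

```text
schema error: expected keys hand, x, y, z, ax, ay, az
```

Run:
```python
from h import *
s=read_state();print(s["tool_pos"],s["q"])
c=camera_params("wrist");p,d=read_camera("wrist");np.savez("w1.npz",p=p,d=d,**c);print(c);cv2.imwrite("pics/w1.png",p)
```

```text
[0.14593325 0.58178261 0.40381222] [ 1.23957385e+00  1.31080730e-01  1.48913907e+00 -3.04482073e-05
  1.52297703e+00 -8.54237772e-02]
{'fx': 332.01704535505655, 'fy': 332.01704535505655, 'cx': 320.93082100458986, 'cy': 196.55160261327055, 'position': array([0.07391221, 0.60060866, 0.38418413]), 'rotation': array([-0.23304583, -0.18040752,  1.3163818 ])}
```

View pics/w1.png

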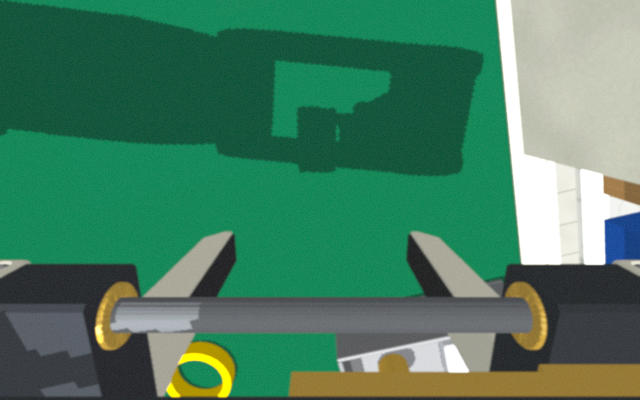

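The first call was refused because every row needs all keys. The wrist picture shows only bench, tape (205,365) and bin. Redo the move.

>>> carry_out(targets=[{"hand": 100, "x": -0.39, "y": -0.224, "z": -0.083, "ax": 0, "ay": 0, "az": 0.967}, {"hand": 100, "x": -0.39, "y": -0.224, "z": -0.083, "ax": 0, "ay": 0, "az": 0.967}, {"hand": 100, "x": -0.39, "y": -0.224, "z": -0.083, "ax": 0, "ay": 0, "az": 0.967}, {"hand": 100, "x": -0.39, "y": -0.224, "z": -0.083, "ax": 0, "ay": 0, "az": 0.967}, {"hand": 100, "x": -0.39, "y": -0.224, "z": -0.083, "ax": 0, "ay": 0, "az": 0.967}, {"hand": 100, "x": -0.39, "y": -0.224, "z": -0.083, "ax": 0, "ay": 0, "az": 0.967}, {"hand": 100, "x": -0.45, "y": -0.19, "z": -0.083, "ax": 0, "ay": 0, "az": 0.967}, {"hand": 100, "x": -0.45, "y": -0.19, "z": -0.083, "ax": 0, "ay": 0, "az": 0.967}])

```text
t: 1.15
tool_pos: [0.5319, 0.2887, 0.4875]
orientation: [1.791, 2.581, 0.001]
force: [-0.0, 0.7, 1.2]
opening: 0.0927
gripper_force: 0.0
```

Run:
```python
from h import *
s=read_state();print(s["tool_pos"],s["q"])
c=camera_params("wrist");p,d=read_camera("wrist");np.savez("w2.npz",p=p,d=d,**c);print(c);cv2.imwrite("pics/w2.png",p)
```

```text
[0.5318837  0.28872536 0.48750364] [4.12557753e-01 1.25219864e-01 1.34450783e+00 2.10200891e-04
 1.67116403e+00 5.50171070e-02]
{'fx': 332.01704535505655, 'fy': 332.01704535505655, 'cx': 320.93082100458986, 'cy': 196.55160261327055, 'position': array([0.5063942 , 0.35957126, 0.46789302]), 'rotation': array([-0.2698119 , -0.05007881,  0.35515529])}
```

View pics/w2.png

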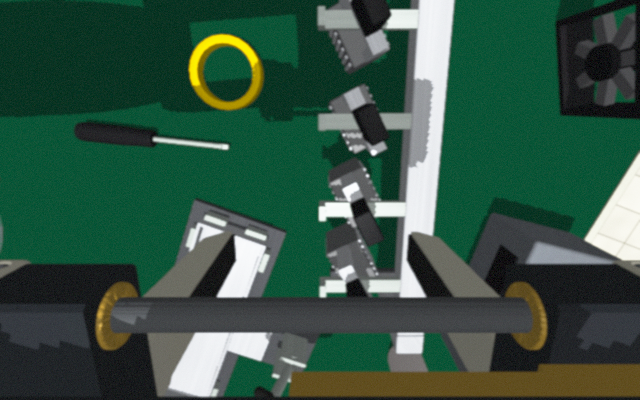

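All four modules hang yawed about 28° against the pegs (grips at (372,15), (370,128), (367,220) and (357,290)); the rail is on the right, the tape and driver on the left. I'll fit the grips' top faces.

```bash
cat > b.py <<'E'
from h import *
import scipy.cluster.vq as vq
np.set_printoptions(suppress=True,precision=4)
G=[]
def grips(p,P,d):
    m=(d>0)&(P[...,2]>.204)&(P[...,2]<.216)&(p.max(2)<80)&(P[...,0]>.47)&(P[...,0]<.66)&(P[...,1]>.14)&(P[...,1]<.48)
    return P[m]
A=[]
f=np.load("w2.npz");A.append(("wrist",grips(f["p"],cloud(f["d"],f),f["d"])))
for n in("scene","side"):
    f=np.load(n+"0.npz");A.append((n,grips(f["p"],cloud(f["d"],camera_params(n)),f["d"])))
A.append(("all",np.vstack([a for _,a in A])))
for n,g in A:
    k,l=vq.kmeans2(g[:,:2],np.array([[.52,.43],[.552,.352],[.58,.272],[.608,.192]]),minit='matrix')
    for i in range(4):
        h=g[l==i]
        if len(h)>8: e=cv2.PCACompute2(h[:,:2].astype(np.float32),None);print(n,len(h),rect(h),np.median(h[:,2]),"pca long deg",np.degrees(np.arctan2(e[1][0][1],e[1][0][0]))%180)
# rail face / yaw from wrist
f=np.load("w2.npz");P=cloud(f["d"],f);m=(f["d"]>0)&(P[...,2]>.145)&(P[...,2]<.165)&(f["p"].min(2)>120);q=P[m]
# keep rail: far side of the grips
nx=np.array([np.cos(.358),np.sin(.358)]);a=q[:,:2]@nx;u=np.array([.564,.312])@nx
q=q[(a>u+.035)&(a<u+.09)];print("rail",len(q),rect(q),np.median(q[:,2]))
E
python3 b.py
```

```text
wrist 585 [519.9 433.8  15.8  20.2  47.8] 0.20919017820287716 pca long deg 173.23213
wrist 825 [548.9 358.9  16.2  30.1  48.1] 0.20926592236874764 pca long deg 139.04498
wrist 645 [578.5 279.6  15.8  30.4  47.8] 0.20917609831950124 pca long deg 136.25758
scene 30 [517.9 431.8  16.2  27.6  38.1] 0.20911182168007275 pca long deg 133.25468
scene 37 [549.5 353.4  16.   30.6  48. ] 0.2070291644358827 pca long deg 143.60228
scene 38 [577.2 276.3  13.1  34.3  46.4] 0.2085065292261365 pca long deg 137.119
scene 43 [604.6 194.9  15.2  28.5  48.5] 0.20799690446923913 pca long deg 140.28494
side 21 [516.  433.9  17.7  27.6  45.7] 0.2099166748567517 pca long deg 134.5263
side 22 [547.3 355.   11.7  25.8  59.8] 0.20826048380210355 pca long deg 146.38832
side 33 [576.3 277.2  18.4  36.   32.9] 0.2094923415823987 pca long deg 127.57984
side 33 [606.  197.5  19.7  30.6  38.5] 0.20906390671713837 pca long deg 128.0093
all 636 [517.7 433.4  20.1  30.6  43.5] 0.2091944594962397 pca long deg 164.97693
all 884 [549.3 356.1  19.8  34.6  48. ] 0.2092091731549253 pca long deg 138.26244
all 716 [578.  277.4  21.6  34.2  43.1] 0.20914748376884482 pca long deg 134.73558
all 76 [606.5 197.6  21.9  30.   46.7] 0.20847975013123143 pca long deg 134.95445
rail 9362 [626.2 303.9  41.  356.7  20.6] 0.155395752369965
  return fun(*args, **kwargs)
```

Run:
```python
from h import *
go([.607,.198,.26],down(np.radians(47.8)))
go([.607,.198,.19],down(np.radians(47.8)))
for n in("scene","side","w2"):
    f=np.load(n+("0.npz" if n!="w2" else ".npz"));c=f if n=="w2" else camera_params(n);P=cloud(f["d"],c)
    for z0,z1 in((.012,.019),(.034,.042)):
        m=(f["d"]>0)&(P[...,2]>z0)&(P[...,2]<z1)&(P[...,0]>.38)&(P[...,0]<.515)&(abs(P[...,1]+.01)<.185)&(f["p"].min(2)>100)
        q=P[m]
        if len(q)>20:print(n,z0,len(q),rect(q),"median z",np.median(q[:,2]),np.percentile(q[:,0],[1,99]),np.percentile(q[:,1],[1,99]))
```

```text
t 1.2 shift [-0.1063  0.0347  0.0588] turn [-0.     0.003 -0.481] tcp [0.607 0.198 0.427]
t 1.2 shift [-0.1061  0.0347  0.1288] turn [-0.     0.003 -0.481] tcp [0.607 0.198 0.357]
scene 0.012 1363 [446.4  -9.7 130.8 351.2   1.1] median z 0.014458944595427514 [0.39943712 0.50393719] [-0.17384694  0.14551018]
scene 0.034 354 [454.8 -12.7 324.8 117.3  89.1] median z 0.0371985509294358 [0.39704739 0.50626812] [-0.17452126  0.14949017]
side 0.012 1513 [455.  -13.9 337.  119.6  89.2] median z 0.015500396517817316 [0.41412389 0.49439638] [-0.17979924  0.14821272]
side 0.034 420 [457.1 -10.1 328.9 114.8  89. ] median z 0.03835621557063823 [0.39880707 0.51215141] [-0.17281062  0.15304085]
w2 0.012 3886 [453.4  -3.5 126.3 332.7   1.4] median z 0.014213961641980188 [0.40804557 0.49460419] [-0.1667008  0.1369258]
w2 0.034 647 [449.3  12.9 282.1  98.2  89.1] median z 0.03810039111636565 [0.40251138 0.49997025] [-0.1224096  0.1536402]
```

>>> carry_out(newtons=45, targets=[{"hand": 100, "x": -0.106, "y": 0.035, "z": 0.03, "ax": 0, "ay": 0, "az": -0.481}, {"hand": 100, "x": -0.106, "y": 0.035, "z": 0.04, "ax": 0, "ay": 0, "az": -0.481}, {"hand": 100, "x": -0.106, "y": 0.035, "z": 0.06, "ax": 0, "ay": 0, "az": -0.481}, {"hand": 100, "x": -0.106, "y": 0.035, "z": 0.06, "ax": 0, "ay": 0, "az": -0.481}])

```text
t: 1.7
tool_pos: [0.6, 0.2023, 0.4242]
orientation: [-1.125, -2.929, 0.004]
force: [0.3, -0.1, 0.1]
opening: 0.0931
gripper_force: 0.0
```

Run:
```python
from h import *
c=camera_params("wrist");p,d=read_camera("wrist");cv2.imwrite("pics/w3.png",p)
P=cloud(d,c);m=(d>0)&(P[...,2]>.2)&(P[...,2]<.216)&(p.max(2)<80);q=P[m&(abs(P[...,0]-.607)<.03)&(abs(P[...,1]-.198)<.03)]
print(len(q),rect(q) if len(q)>5 else 0)
go([.607,.198,.19],down(np.radians(47.8)))
```

```text
1157 [606.  199.   15.6  30.9  47.4]
t 1.75 shift [-0.0086  0.0012  0.0691] turn [-0.002 -0.001  0.002] tcp [0.607 0.198 0.357]
```

View pics/w3.png

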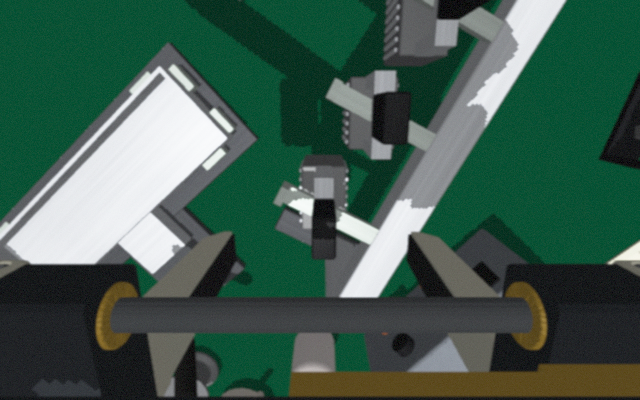

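The target grip is at (323,228), centred between the fingers at world (606,199) mm. Descend and close.

>>> carry_out(newtons=45, targets=[{"hand": 100, "x": -0.008, "y": 0.001, "z": 0.04, "ax": 0, "ay": 0, "az": 0}, {"hand": 100, "x": -0.008, "y": 0.001, "z": 0.068, "ax": 0, "ay": 0, "az": 0}, {"hand": 100, "x": -0.008, "y": 0.001, "z": 0.068, "ax": 0, "ay": 0, "az": 0}, {"hand": 0, "x": -0.008, "y": 0.001, "z": 0.068, "ax": 0, "ay": 0, "az": 0}, {"hand": 0, "x": -0.008, "y": 0.001, "z": 0.068, "ax": 0, "ay": 0, "az": 0}, {"hand": 0, "x": -0.008, "y": 0.001, "z": 0.068, "ax": 0, "ay": 0, "az": 0}, {"hand": 0, "x": -0.008, "y": 0.001, "z": 0.068, "ax": 0, "ay": 0, "az": 0}, {"hand": 0, "x": -0.008, "y": 0.001, "z": 0.068, "ax": 0, "ay": 0, "az": 0}])

```text
t: 2.75
tool_pos: [0.6069, 0.1983, 0.3592]
orientation: [1.124, 2.933, 0.0]
force: [0.2, 0.4, -0.3]
opening: 0.0476
gripper_force: 0.0
```

Run:
```python
from h import *
s=read_state();print(s["opening"],s["gripper_force"],s["force"])
g=s["tool_pos"]-[0,0,.167];rx=np.array([np.cos(.359),np.sin(.359),0]);D=down(np.radians(47.8))
go(g+[0,0,.022],D);go(g+[0,0,.022]-.1*rx,D)
yaw=np.radians(-.9);C=np.array([.451,-.0115,0])
for k in(-.114,-.038,.038,.114):
    q=C+k*np.array([-np.sin(yaw),np.cos(yaw),0]);go(q+[0,0,.23],down(yaw))
```

```text
0.04758966128707831 0.0 [ 0.16061551  0.41823687 -0.32576583]
t 2.75 shift [-0.     0.    -0.022] turn [0.    0.    0.005] tcp [0.607 0.198 0.381]
t 2.75 shift [ 0.0462 -0.0887 -0.022 ] turn [0.    0.    0.005] tcp [0.513 0.163 0.381]
t 2.75 shift [-0.0991 -0.3462 -0.0378] turn [0.    0.    0.855] tcp [ 0.449 -0.125  0.397]
t 2.75 shift [-0.0492 -0.2889 -0.0378] turn [0.    0.    0.855] tcp [ 0.45  -0.049  0.397]
t 2.75 shift [ 0.0007 -0.2316 -0.0378] turn [0.    0.    0.855] tcp [0.452 0.026 0.397]
t 2.75 shift [ 0.0506 -0.1743 -0.0378] turn [0.    0.    0.855] tcp [0.453 0.102 0.397]
```

>>> carry_out(newtons=45, targets=[{"hand": 0, "x": 0, "y": 0, "z": 0, "ax": 0, "ay": 0, "az": 0}, {"hand": 0, "x": 0, "y": 0, "z": 0, "ax": 0, "ay": 0, "az": 0}, {"hand": 0, "x": 0, "y": 0, "z": 0, "ax": 0, "ay": 0, "az": 0}, {"hand": 0, "x": 0, "y": 0, "z": 0, "ax": 0, "ay": 0, "az": 0}, {"hand": 0, "x": 0, "y": 0, "z": 0, "ax": 0, "ay": 0, "az": 0}, {"hand": 0, "x": 0, "y": 0, "z": 0, "ax": 0, "ay": 0, "az": 0}])

```text
t: 3.5
tool_pos: [0.6068, 0.1983, 0.359]
orientation: [-1.124, -2.933, 0.0]
force: [0.0, -0.8, 0.3]
opening: 0.0158
gripper_force: 45.0
```

>>> carry_out(targets=[{"hand": 0, "x": 0, "y": 0, "z": -0.011, "ax": 0, "ay": 0, "az": 0}, {"hand": 0, "x": 0, "y": 0, "z": -0.022, "ax": 0, "ay": 0, "az": 0}, {"hand": 0, "x": 0, "y": 0, "z": -0.022, "ax": 0, "ay": 0, "az": 0}, {"hand": 0, "x": 0.016, "y": -0.031, "z": -0.022, "ax": 0, "ay": 0, "az": 0}, {"hand": 0, "x": 0.034, "y": -0.065, "z": -0.022, "ax": 0, "ay": 0, "az": 0}, {"hand": 0, "x": 0.046, "y": -0.089, "z": -0.022, "ax": 0, "ay": 0, "az": 0}, {"hand": 0, "x": 0.046, "y": -0.089, "z": -0.03, "ax": 0, "ay": 0, "az": 0}, {"hand": 0, "x": 0.046, "y": -0.089, "z": -0.038, "ax": 0, "ay": 0, "az": 0}])

```text
t: 4.5
tool_pos: [0.5136, 0.163, 0.398]
orientation: [1.124, 2.932, 0.001]
force: [0.2, -0.1, -2.0]
opening: 0.0156
gripper_force: 45.0
```

```bash
cat > t.py <<'E'
from h import *
import sys
yaw=np.radians(-.9);C=np.array([.451,-.0115,0]);k=float(sys.argv[1])
s=read_state();print(s["opening"],s["gripper_force"],s["force"])
q=C+k*np.array([-np.sin(yaw),np.cos(yaw),0])
for z in(.23,.169):go(q+[0,0,z],down(yaw))
E
python3 t.py -.114
```

```text
0.015585967103558269 44.99550461769104 [ 0.17120578 -0.1385409  -1.95730652]
t 4.5 shift [-0.1449 -0.2576  0.0008] turn [0.001 0.    0.855] tcp [ 0.449 -0.125  0.397]
t 4.5 shift [-0.1448 -0.2577  0.0618] turn [0.001 0.    0.855] tcp [ 0.449 -0.125  0.336]
```

>>> carry_out(targets=[{"hand": 0, "x": -0.025, "y": -0.043, "z": 0, "ax": 0, "ay": 0, "az": 0.143}, {"hand": 0, "x": -0.05, "y": -0.086, "z": 0, "ax": 0, "ay": 0, "az": 0.285}, {"hand": 0, "x": -0.074, "y": -0.129, "z": 0, "ax": 0, "ay": 0, "az": 0.428}, {"hand": 0, "x": -0.098, "y": -0.172, "z": 0, "ax": 0, "ay": 0, "az": 0.57}, {"hand": 0, "x": -0.122, "y": -0.215, "z": 0, "ax": 0, "ay": 0, "az": 0.713}, {"hand": 0, "x": -0.145, "y": -0.258, "z": 0, "ax": 0, "ay": 0, "az": 0.855}, {"hand": 0, "x": -0.145, "y": -0.258, "z": 0, "ax": 0, "ay": 0, "az": 0.855}, {"hand": 0, "x": -0.145, "y": -0.258, "z": 0.02, "ax": 0, "ay": 0, "az": 0.855}])

```text
t: 5.5
tool_pos: [0.45, -0.1266, 0.3793]
orientation: [2.236, 2.2, 0.004]
force: [0.6, 1.2, -2.9]
opening: 0.0159
gripper_force: 45.0
```

```bash
python3 t.py -.114
python3 - <<'E'
from h import *
p,d=read_camera("side");cv2.imwrite("pics/s2.png",p[100:350,150:470])
E
```

```text
0.015850231529312236 44.99948501586914 [ 0.56273057  1.22544271 -2.89556719]
t 5.5 shift [ 0.0011 -0.0007 -0.0177] turn [ 0.005  0.001 -0.001] tcp [ 0.449 -0.125  0.397]
t 5.5 shift [ 0.0012 -0.001   0.0433] turn [ 0.005  0.001 -0.001] tcp [ 0.449 -0.125  0.336]
```

View pics/s2.png

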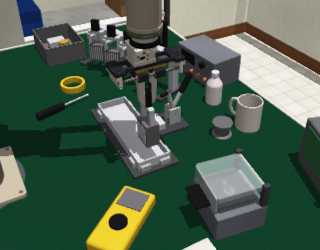

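The crop shows the module hanging upright over the near end of the tray, at (150,130). Lower and release.

>>> carry_out(targets=[{"hand": 0, "x": 0.001, "y": 0, "z": 0.025, "ax": 0.005, "ay": 0, "az": 0}, {"hand": 0, "x": 0.001, "y": 0, "z": 0.042, "ax": 0.005, "ay": 0, "az": 0}, {"hand": 0, "x": 0.001, "y": 0, "z": 0.049, "ax": 0.005, "ay": 0, "az": 0}, {"hand": 0, "x": 0.001, "y": 0, "z": 0.049, "ax": 0.005, "ay": 0, "az": 0}, {"hand": 60, "x": 0.001, "y": 0, "z": 0.049, "ax": 0.005, "ay": 0, "az": 0}, {"hand": 60, "x": 0.001, "y": 0, "z": 0.049, "ax": 0.005, "ay": 0, "az": 0}, {"hand": 60, "x": 0.001, "y": 0, "z": 0.049, "ax": 0.005, "ay": 0, "az": 0}, {"hand": 60, "x": 0.001, "y": 0, "z": 0.049, "ax": 0.005, "ay": 0, "az": 0}])

```text
t: 6.55
tool_pos: [0.4487, -0.125, 0.3282]
orientation: [-2.237, -2.201, 0.005]
force: [0.4, 1.2, 0.5]
opening: 0.0513
gripper_force: 0.0
```

Run:
```python
from h import *
D=down(np.radians(47.8))
go([.450,-.126,.26],down(np.radians(-.9)))
for x,y in((.578,.279),(.5487,.3585),(.519,.438)): go([x,y,.26],D)
```

```text
t 6.55 shift [-0.001   0.0009 -0.0988] turn [-0.005  0.    -0.   ] tcp [ 0.45  -0.126  0.427]
t 6.55 shift [ 0.406   0.1224 -0.0994] turn [-0.004 -0.002 -0.85 ] tcp [0.578 0.279 0.427]
t 6.55 shift [ 0.485   0.0918 -0.0993] turn [-0.004 -0.002 -0.85 ] tcp [0.549 0.358 0.427]
t 6.55 shift [ 0.564   0.0608 -0.0991] turn [-0.004 -0.002 -0.85 ] tcp [0.519 0.438 0.427]
```

>>> carry_out(targets=[{"hand": 100, "x": 0, "y": 0, "z": -0.05, "ax": 0, "ay": 0, "az": 0}, {"hand": 100, "x": 0.02, "y": 0.006, "z": -0.099, "ax": 0, "ay": 0, "az": -0.1}, {"hand": 100, "x": 0.08, "y": 0.024, "z": -0.099, "ax": 0, "ay": 0, "az": -0.25}, {"hand": 100, "x": 0.14, "y": 0.042, "z": -0.099, "ax": -0.004, "ay": 0, "az": -0.4}, {"hand": 100, "x": 0.2, "y": 0.06, "z": -0.099, "ax": -0.004, "ay": 0, "az": -0.55}, {"hand": 100, "x": 0.26, "y": 0.078, "z": -0.099, "ax": -0.004, "ay": 0, "az": -0.7}, {"hand": 100, "x": 0.32, "y": 0.096, "z": -0.099, "ax": -0.004, "ay": 0, "az": -0.85}, {"hand": 100, "x": 0.37, "y": 0.111, "z": -0.099, "ax": -0.004, "ay": 0, "az": -0.85}])

```text
t: 7.55
tool_pos: [0.5663, 0.2456, 0.4263]
orientation: [-1.126, -2.931, -0.002]
force: [-0.0, -0.5, 0.5]
opening: 0.0932
gripper_force: 0.0
```

```bash
cat > u.py <<'E'
from h import *
import sys
x,y=map(float,sys.argv[1:3])
c=camera_params("wrist");p,d=read_camera("wrist")
P=cloud(d,c);m=(d>0)&(P[...,2]>.204)&(P[...,2]<.216)&(p.max(2)<80);q=P[m&(abs(P[...,0]-x)<.03)&(abs(P[...,1]-y)<.03)]
print(len(q),rect(q) if len(q)>5 else 0)
for z in(.26,.191):go([x,y,z],down(np.radians(47.6)))
p,d=read_camera("scene");P=cloud(d,camera_params("scene"))
m=(d>0)&(P[...,2]>.172)&(P[...,2]<.186)&(p.max(2)<80)&(abs(P[...,0]-.45)<.05)&(abs(P[...,1]+.01)<.17)
q=P[m];print("in tray",len(q),[(n,rect(q[abs(q[:,1]-n)<.035])) for n in(-.125,-.05,.026,.1) if (abs(q[:,1]-n)<.035).sum()>5])
E
python3 u.py .578 .279
```

```text
1189 [578.5 279.4  16.4  29.8  46.9]
t 7.6 shift [ 0.0107  0.0289 -0.0018] turn [ 0.002 -0.005  0.007] tcp [0.578 0.279 0.427]
t 7.6 shift [0.0104 0.0288 0.0672] turn [ 0.002 -0.005  0.007] tcp [0.578 0.279 0.358]
in tray 49 [(-0.125, array([ 448.8, -128.5,   29. ,   15.5,   88.2]))]
```

>>> carry_out(newtons=45, targets=[{"hand": 100, "x": 0.011, "y": 0.029, "z": 0, "ax": 0.002, "ay": -0.005, "az": 0.007}, {"hand": 100, "x": 0.011, "y": 0.029, "z": 0.02, "ax": 0.002, "ay": -0.005, "az": 0.007}, {"hand": 60, "x": 0.011, "y": 0.029, "z": 0.055, "ax": 0.002, "ay": -0.005, "az": 0.007}, {"hand": 40, "x": 0.011, "y": 0.029, "z": 0.067, "ax": 0.002, "ay": -0.005, "az": 0.007}, {"hand": 0, "x": 0.011, "y": 0.029, "z": 0.067, "ax": 0.002, "ay": -0.005, "az": 0.007}, {"hand": 0, "x": 0.011, "y": 0.029, "z": 0.067, "ax": 0.002, "ay": -0.005, "az": 0.007}, {"hand": 0, "x": 0.011, "y": 0.029, "z": 0.067, "ax": 0.002, "ay": -0.005, "az": 0.007}, {"hand": 0, "x": 0.011, "y": 0.029, "z": 0.067, "ax": 0.002, "ay": -0.005, "az": 0.007}])

```text
t: 8.65
tool_pos: [0.5775, 0.2723, 0.3606]
orientation: [1.14, 2.924, -0.003]
force: [0.2, -0.6, -0.2]
opening: 0.038
gripper_force: 0.0
```

>>> carry_out(newtons=45, targets=[{"hand": 0, "x": 0, "y": 0, "z": 0, "ax": 0, "ay": 0, "az": 0}, {"hand": 0, "x": 0, "y": 0, "z": 0, "ax": 0, "ay": 0, "az": 0}, {"hand": 0, "x": 0, "y": 0, "z": 0, "ax": 0, "ay": 0, "az": 0}, {"hand": 0, "x": 0, "y": 0, "z": 0, "ax": 0, "ay": 0, "az": 0}, {"hand": 0, "x": 0, "y": 0, "z": 0, "ax": 0, "ay": 0, "az": 0}])

```text
t: 9.28
tool_pos: [0.5775, 0.2724, 0.3603]
orientation: [1.14, 2.924, -0.002]
force: [1.0, 0.5, 5.7]
opening: 0.0157
gripper_force: 45.0
```

>>> carry_out(targets=[{"hand": 0, "x": 0, "y": 0, "z": -0.011, "ax": 0, "ay": 0, "az": 0}, {"hand": 0, "x": 0, "y": 0, "z": -0.022, "ax": 0, "ay": 0, "az": 0}, {"hand": 0, "x": 0, "y": 0, "z": -0.022, "ax": 0, "ay": 0, "az": 0}, {"hand": 0, "x": 0.016, "y": -0.031, "z": -0.022, "ax": 0, "ay": 0, "az": 0}, {"hand": 0, "x": 0.034, "y": -0.065, "z": -0.022, "ax": 0, "ay": 0, "az": 0}, {"hand": 0, "x": 0.046, "y": -0.089, "z": -0.022, "ax": 0, "ay": 0, "az": 0}, {"hand": 0, "x": 0.046, "y": -0.089, "z": -0.037, "ax": 0, "ay": 0, "az": 0}, {"hand": 0, "x": 0.046, "y": -0.089, "z": -0.037, "ax": 0, "ay": 0, "az": 0}])

```text
t: 10.28
tool_pos: [0.484, 0.2383, 0.3988]
orientation: [1.14, 2.922, 0.0]
force: [1.5, -0.4, -3.2]
opening: 0.0157
gripper_force: 45.0
```

```bash
python3 t.py -.038
```

```text
0.015746251551341888 44.9974662065506 [ 1.53586208 -0.43807464 -3.21750521]
t 10.28 shift [-0.1701 -0.2345  0.0021] turn [0.004 0.004 0.843] tcp [ 0.45  -0.049  0.397]
t 10.28 shift [-0.1698 -0.2346  0.0631] turn [0.004 0.004 0.843] tcp [ 0.45  -0.049  0.336]
```

>>> carry_out(targets=[{"hand": 0, "x": -0.03, "y": -0.041, "z": 0, "ax": 0, "ay": 0, "az": 0.143}, {"hand": 0, "x": -0.06, "y": -0.082, "z": 0, "ax": 0, "ay": 0, "az": 0.285}, {"hand": 0, "x": -0.09, "y": -0.123, "z": 0, "ax": 0, "ay": 0, "az": 0.428}, {"hand": 0, "x": -0.118, "y": -0.163, "z": 0, "ax": 0, "ay": 0, "az": 0.57}, {"hand": 0, "x": -0.145, "y": -0.2, "z": 0, "ax": 0, "ay": 0, "az": 0.713}, {"hand": 0, "x": -0.17, "y": -0.235, "z": 0, "ax": 0.004, "ay": 0.004, "az": 0.843}, {"hand": 0, "x": -0.17, "y": -0.235, "z": 0.02, "ax": 0.004, "ay": 0.004, "az": 0.843}, {"hand": 0, "x": -0.17, "y": -0.235, "z": 0.02, "ax": 0.004, "ay": 0.004, "az": 0.843}])

```text
t: 11.28
tool_pos: [0.4492, -0.0507, 0.3762]
orientation: [-2.238, -2.199, 0.008]
force: [-0.4, 0.7, -3.4]
opening: 0.0154
gripper_force: 45.0
```

>>> carry_out(targets=[{"hand": 0, "x": 0, "y": 0, "z": 0.025, "ax": 0, "ay": 0, "az": 0}, {"hand": 0, "x": 0, "y": 0, "z": 0.042, "ax": 0, "ay": 0, "az": 0}, {"hand": 0, "x": 0, "y": 0, "z": 0.048, "ax": 0, "ay": 0, "az": 0}, {"hand": 0, "x": 0, "y": 0, "z": 0.048, "ax": 0, "ay": 0, "az": 0}])

```text
t: 11.78
tool_pos: [0.4493, -0.05, 0.33]
orientation: [-2.237, -2.203, 0.006]
force: [0.3, 0.4, -3.0]
opening: 0.0159
gripper_force: 45.0
```

>>> carry_out(targets=[{"hand": 0, "x": 0, "y": 0, "z": 0.002, "ax": 0, "ay": 0, "az": 0}, {"hand": 0, "x": 0, "y": 0, "z": 0.003, "ax": 0, "ay": 0, "az": 0}, {"hand": 60, "x": 0, "y": 0, "z": 0.003, "ax": 0, "ay": 0, "az": 0}, {"hand": 60, "x": 0, "y": 0, "z": 0.003, "ax": 0, "ay": 0, "az": 0}, {"hand": 60, "x": 0, "y": 0, "z": 0.003, "ax": 0, "ay": 0, "az": 0}, {"hand": 60, "x": 0, "y": 0, "z": 0.003, "ax": 0, "ay": 0, "az": 0}, {"hand": 60, "x": 0, "y": 0, "z": -0.05, "ax": 0, "ay": 0, "az": 0}, {"hand": 60, "x": 0, "y": 0, "z": -0.097, "ax": 0, "ay": 0, "az": 0}])

```text
t: 12.78
tool_pos: [0.4491, -0.05, 0.4273]
orientation: [-2.237, -2.201, 0.007]
force: [-0.1, 0.7, -0.0]
opening: 0.0557
gripper_force: 0.0
```

```bash
python3 u.py .5487 .3585
```

```text
0 0
t 12.82 shift [0.4103 0.0919 0.007 ] turn [ 0.003  0.005 -0.847] tcp [0.549 0.358 0.427]
t 12.82 shift [0.4105 0.0916 0.076 ] turn [ 0.003  0.005 -0.847] tcp [0.549 0.358 0.358]
in tray 99 [(-0.125, array([ 447.8, -127.9,   29.3,   18.3,   85.4])), (-0.05, array([448.2, -49. ,  30.2,  19. ,  82.9]))]
```

>>> carry_out(targets=[{"hand": 100, "x": 0.06, "y": 0.013, "z": 0, "ax": 0, "ay": 0, "az": -0.14}, {"hand": 100, "x": 0.12, "y": 0.027, "z": 0, "ax": 0, "ay": 0, "az": -0.28}, {"hand": 100, "x": 0.18, "y": 0.04, "z": 0, "ax": 0, "ay": 0, "az": -0.42}, {"hand": 100, "x": 0.24, "y": 0.054, "z": 0, "ax": 0, "ay": 0.005, "az": -0.56}, {"hand": 100, "x": 0.3, "y": 0.067, "z": 0, "ax": 0, "ay": 0.005, "az": -0.7}, {"hand": 100, "x": 0.36, "y": 0.08, "z": 0, "ax": 0.003, "ay": 0.005, "az": -0.847}, {"hand": 100, "x": 0.41, "y": 0.092, "z": 0, "ax": 0.003, "ay": 0.005, "az": -0.847}, {"hand": 100, "x": 0.41, "y": 0.092, "z": 0, "ax": 0.003, "ay": 0.005, "az": -0.847}])

```text
t: 13.88
tool_pos: [0.5476, 0.3617, 0.4225]
orientation: [-1.126, -2.92, 0.005]
force: [-0.5, -0.9, -0.0]
opening: 0.0931
gripper_force: 0.0
```

```bash
python3 u.py .5487 .3585
```

```text
1112 [548.7 359.4  15.4  30.2  47.2]
t 13.93 shift [-0.0017 -0.0004 -0.0037] turn [-0.007 -0.009  0.003] tcp [0.549 0.358 0.427]
t 13.93 shift [-0.0023  0.0001  0.0652] turn [-0.007 -0.009  0.003] tcp [0.549 0.358 0.358]
in tray 96 [(-0.125, array([ 447.4, -128.2,   28.5,   17.6,   84.7])), (-0.05, array([448.9, -49. ,  19.6,  28.6,   2.2]))]
```

>>> carry_out(newtons=45, targets=[{"hand": 100, "x": -0.001, "y": 0, "z": 0.02, "ax": -0.007, "ay": -0.009, "az": 0}, {"hand": 60, "x": -0.001, "y": 0, "z": 0.05, "ax": -0.007, "ay": -0.009, "az": 0}, {"hand": 40, "x": -0.001, "y": 0, "z": 0.065, "ax": -0.007, "ay": -0.009, "az": 0}, {"hand": 30, "x": -0.001, "y": 0, "z": 0.065, "ax": -0.007, "ay": -0.009, "az": 0}, {"hand": 0, "x": -0.001, "y": 0, "z": 0.065, "ax": -0.007, "ay": -0.009, "az": 0}, {"hand": 0, "x": -0.001, "y": 0, "z": 0.065, "ax": -0.007, "ay": -0.009, "az": 0}, {"hand": 0, "x": -0.001, "y": 0, "z": 0.065, "ax": -0.007, "ay": -0.009, "az": 0}, {"hand": 0, "x": -0.001, "y": 0, "z": 0.065, "ax": -0.007, "ay": -0.009, "az": 0}])

```text
t: 14.98
tool_pos: [0.5481, 0.358, 0.3609]
orientation: [1.135, 2.927, 0.004]
force: [0.8, 0.1, -0.3]
opening: 0.0275
gripper_force: 0.0
```

>>> carry_out(newtons=45, targets=[{"hand": 0, "x": 0, "y": 0, "z": 0, "ax": 0, "ay": 0, "az": 0}, {"hand": 0, "x": 0, "y": 0, "z": 0, "ax": 0, "ay": 0, "az": 0}, {"hand": 0, "x": 0, "y": 0, "z": 0, "ax": 0, "ay": 0, "az": 0}, {"hand": 0, "x": 0, "y": 0, "z": 0, "ax": 0, "ay": 0, "az": 0}])

```text
t: 15.48
tool_pos: [0.5481, 0.3579, 0.3606]
orientation: [1.135, 2.927, 0.003]
force: [-0.7, 0.3, 0.4]
opening: 0.0156
gripper_force: 45.0
```

>>> carry_out(targets=[{"hand": 0, "x": 0, "y": 0, "z": -0.011, "ax": 0, "ay": 0, "az": 0}, {"hand": 0, "x": 0, "y": 0, "z": -0.022, "ax": 0, "ay": 0, "az": 0}, {"hand": 0, "x": 0, "y": 0, "z": -0.022, "ax": 0, "ay": 0, "az": 0}, {"hand": 0, "x": 0.016, "y": -0.031, "z": -0.022, "ax": 0, "ay": 0, "az": 0}, {"hand": 0, "x": 0.034, "y": -0.065, "z": -0.022, "ax": 0, "ay": 0, "az": 0}, {"hand": 0, "x": 0.046, "y": -0.089, "z": -0.022, "ax": 0, "ay": 0, "az": 0}, {"hand": 0, "x": 0.046, "y": -0.089, "z": -0.037, "ax": 0, "ay": 0, "az": 0}, {"hand": 0, "x": 0.046, "y": -0.089, "z": -0.037, "ax": 0, "ay": 0, "az": 0}])

```text
t: 16.48
tool_pos: [0.4549, 0.3235, 0.3997]
orientation: [1.134, 2.925, 0.009]
force: [0.7, 0.7, -2.4]
opening: 0.0159
gripper_force: 45.0
```

```bash
python3 t.py .038
```

```text
0.01587752626783573 44.99842822551727 [ 0.74029038  0.73757178 -2.42821468]
t 16.48 shift [-0.1978 -0.2216  0.0017] turn [ 0.008 -0.001  0.847] tcp [0.452 0.026 0.397]
t 16.48 shift [-0.1977 -0.222   0.0627] turn [ 0.008 -0.001  0.847] tcp [0.452 0.026 0.336]
```

>>> carry_out(targets=[{"hand": 0, "x": -0.034, "y": -0.038, "z": 0, "ax": 0, "ay": 0, "az": 0.143}, {"hand": 0, "x": -0.068, "y": -0.076, "z": 0, "ax": 0, "ay": 0, "az": 0.285}, {"hand": 0, "x": -0.102, "y": -0.114, "z": 0, "ax": 0, "ay": 0, "az": 0.428}, {"hand": 0, "x": -0.136, "y": -0.152, "z": 0, "ax": 0, "ay": 0, "az": 0.57}, {"hand": 0, "x": -0.17, "y": -0.19, "z": 0, "ax": 0, "ay": 0, "az": 0.713}, {"hand": 0, "x": -0.198, "y": -0.222, "z": 0, "ax": 0.008, "ay": 0, "az": 0.847}, {"hand": 0, "x": -0.198, "y": -0.222, "z": 0.02, "ax": 0.008, "ay": 0, "az": 0.847}, {"hand": 0, "x": -0.198, "y": -0.222, "z": 0.02, "ax": 0.008, "ay": 0, "az": 0.847}])

```text
t: 17.48
tool_pos: [0.4508, 0.025, 0.3758]
orientation: [-2.238, -2.2, 0.009]
force: [-1.0, 0.6, -2.8]
opening: 0.0158
gripper_force: 45.0
```

>>> carry_out(targets=[{"hand": 0, "x": 0, "y": 0, "z": 0.025, "ax": 0, "ay": 0, "az": 0}, {"hand": 0, "x": 0, "y": 0, "z": 0.042, "ax": 0, "ay": 0, "az": 0}, {"hand": 0, "x": 0, "y": 0, "z": 0.049, "ax": 0, "ay": 0, "az": 0}, {"hand": 0, "x": 0, "y": 0, "z": 0.05, "ax": 0, "ay": 0, "az": 0}, {"hand": 0, "x": 0, "y": 0, "z": 0.05, "ax": 0, "ay": 0, "az": 0}])

```text
t: 18.1
tool_pos: [0.4512, 0.0258, 0.3295]
orientation: [2.238, 2.204, -0.005]
force: [-5.1, -1.0, 11.4]
opening: 0.0158
gripper_force: 45.0
```

>>> carry_out(targets=[{"hand": 0, "x": 0, "y": 0, "z": -0.001, "ax": 0, "ay": 0, "az": 0}, {"hand": 60, "x": 0, "y": 0, "z": -0.001, "ax": 0, "ay": 0, "az": 0}, {"hand": 60, "x": 0, "y": 0, "z": -0.001, "ax": 0, "ay": 0, "az": 0}, {"hand": 60, "x": 0, "y": 0, "z": -0.001, "ax": 0, "ay": 0, "az": 0}, {"hand": 60, "x": 0, "y": 0, "z": -0.001, "ax": 0, "ay": 0, "az": 0}, {"hand": 60, "x": 0, "y": 0, "z": -0.05, "ax": 0, "ay": 0, "az": 0}, {"hand": 60, "x": 0, "y": 0, "z": -0.097, "ax": 0, "ay": 0, "az": 0}, {"hand": 60, "x": 0, "y": 0, "z": -0.097, "ax": 0, "ay": 0, "az": 0}])

```text
t: 19.1
tool_pos: [0.4518, 0.0257, 0.4285]
orientation: [2.236, 2.201, 0.001]
force: [-0.0, 0.0, -0.7]
opening: 0.0558
gripper_force: 0.0
```

```bash
python3 u.py .519 .438
```

```text
0 0
t 19.15 shift [ 0.4133  0.061  -0.002 ] turn [-0.001  0.002 -0.847] tcp [0.519 0.438 0.427]
t 19.15 shift [0.4135 0.0611 0.067 ] turn [-0.001  0.002 -0.847] tcp [0.519 0.438 0.358]
in tray 143 [(-0.125, array([ 447. , -128.8,   17.8,   28.4,    3.4])), (-0.05, array([449.6, -48.1,  17. ,  30.5,   5.2])), (0.026, array([449. ,  22.5,  31.3,  17.2,  87.5]))]
```

>>> carry_out(targets=[{"hand": 100, "x": 0.06, "y": 0.009, "z": 0, "ax": 0, "ay": 0, "az": -0.14}, {"hand": 100, "x": 0.12, "y": 0.018, "z": 0, "ax": 0, "ay": 0, "az": -0.28}, {"hand": 100, "x": 0.18, "y": 0.027, "z": 0, "ax": 0, "ay": 0, "az": -0.42}, {"hand": 100, "x": 0.24, "y": 0.036, "z": 0, "ax": 0, "ay": 0, "az": -0.56}, {"hand": 100, "x": 0.3, "y": 0.045, "z": 0, "ax": 0, "ay": 0, "az": -0.7}, {"hand": 100, "x": 0.36, "y": 0.053, "z": 0, "ax": 0, "ay": 0, "az": -0.847}, {"hand": 100, "x": 0.413, "y": 0.061, "z": 0, "ax": 0, "ay": 0, "az": -0.847}, {"hand": 100, "x": 0.413, "y": 0.061, "z": 0, "ax": 0, "ay": 0, "az": -0.847}])

```text
t: 20.2
tool_pos: [0.5175, 0.4409, 0.4176]
orientation: [-1.128, -2.924, 0.013]
force: [-0.1, -0.3, -0.7]
opening: 0.0931
gripper_force: 0.0
```

```bash
python3 u.py .519 .438
```

```text
1019 [516.5 438.   15.   30.2  47.3]
t 20.25 shift [-0.0016 -0.0001 -0.0083] turn [-0.01  -0.003  0.003] tcp [0.519 0.438 0.427]
t 20.25 shift [-0.0018  0.0006  0.0607] turn [-0.01  -0.003  0.003] tcp [0.519 0.438 0.358]
in tray 137 [(-0.125, array([ 447.4, -128.4,   29.1,   16.7,   90. ])), (-0.05, array([448.4, -48.7,  30.7,  17.6,  85. ])), (0.026, array([449. ,  22.1,  18.2,  32.6,   6.2]))]
```

>>> carry_out(newtons=45, targets=[{"hand": 100, "x": 0, "y": -0.001, "z": 0.02, "ax": -0.008, "ay": -0.003, "az": 0}, {"hand": 60, "x": 0, "y": -0.001, "z": 0.05, "ax": -0.008, "ay": -0.003, "az": 0}, {"hand": 40, "x": 0, "y": -0.001, "z": 0.064, "ax": -0.008, "ay": -0.003, "az": 0}, {"hand": 30, "x": 0, "y": -0.001, "z": 0.064, "ax": -0.008, "ay": -0.003, "az": 0}, {"hand": 0, "x": 0, "y": -0.001, "z": 0.064, "ax": -0.008, "ay": -0.003, "az": 0}, {"hand": 0, "x": 0, "y": -0.001, "z": 0.064, "ax": -0.008, "ay": -0.003, "az": 0}, {"hand": 0, "x": 0, "y": -0.001, "z": 0.064, "ax": -0.008, "ay": -0.003, "az": 0}, {"hand": 0, "x": 0, "y": -0.001, "z": 0.064, "ax": -0.008, "ay": -0.003, "az": 0}])

```text
t: 21.3
tool_pos: [0.5175, 0.437, 0.3592]
orientation: [1.135, 2.927, 0.005]
force: [0.2, -1.2, 0.1]
opening: 0.0274
gripper_force: 0.0
```

>>> carry_out(newtons=45, targets=[{"hand": 0, "x": 0, "y": 0, "z": 0, "ax": 0, "ay": 0, "az": 0}, {"hand": 0, "x": 0, "y": 0, "z": 0, "ax": 0, "ay": 0, "az": 0}, {"hand": 0, "x": 0, "y": 0, "z": 0, "ax": 0, "ay": 0, "az": 0}, {"hand": 0, "x": 0, "y": 0, "z": 0, "ax": 0, "ay": 0, "az": 0}])

```text
t: 21.8
tool_pos: [0.5174, 0.4368, 0.3588]
orientation: [1.135, 2.927, 0.004]
force: [-3.2, -2.2, 2.4]
opening: 0.0158
gripper_force: 45.0
```

>>> carry_out(targets=[{"hand": 0, "x": 0, "y": 0, "z": -0.011, "ax": 0, "ay": 0, "az": 0}, {"hand": 0, "x": 0, "y": 0, "z": -0.022, "ax": 0, "ay": 0, "az": 0}, {"hand": 0, "x": 0, "y": 0, "z": -0.022, "ax": 0, "ay": 0, "az": 0}, {"hand": 0, "x": 0.016, "y": -0.031, "z": -0.022, "ax": 0, "ay": 0, "az": 0}, {"hand": 0, "x": 0.034, "y": -0.065, "z": -0.022, "ax": 0, "ay": 0, "az": 0}, {"hand": 0, "x": 0.046, "y": -0.089, "z": -0.022, "ax": 0, "ay": 0, "az": 0}, {"hand": 0, "x": 0.046, "y": -0.089, "z": -0.038, "ax": 0, "ay": 0, "az": 0}, {"hand": 0, "x": 0.046, "y": -0.089, "z": -0.038, "ax": 0, "ay": 0, "az": 0}])

```text
t: 22.8
tool_pos: [0.4242, 0.4026, 0.399]
orientation: [1.134, 2.925, 0.011]
force: [-0.3, 0.1, -2.6]
opening: 0.0157
gripper_force: 45.0
```

```bash
python3 t.py .113
```

```text
0.01570624451010166 44.99858915805817 [-0.29578961  0.05226253 -2.57535292]
t 22.8 shift [-0.2241 -0.2031  0.0007] turn [ 0.008 -0.002  0.847] tcp [0.453 0.101 0.397]
t 22.8 shift [-0.224  -0.2036  0.0617] turn [ 0.008 -0.002  0.847] tcp [0.453 0.101 0.336]
```

>>> carry_out(targets=[{"hand": 0, "x": -0.038, "y": -0.034, "z": 0, "ax": 0, "ay": 0, "az": 0.143}, {"hand": 0, "x": -0.076, "y": -0.068, "z": 0, "ax": 0, "ay": 0, "az": 0.285}, {"hand": 0, "x": -0.114, "y": -0.103, "z": 0, "ax": 0, "ay": 0, "az": 0.428}, {"hand": 0, "x": -0.152, "y": -0.138, "z": 0, "ax": 0, "ay": 0, "az": 0.57}, {"hand": 0, "x": -0.19, "y": -0.172, "z": 0, "ax": 0, "ay": 0, "az": 0.713}, {"hand": 0, "x": -0.224, "y": -0.203, "z": 0, "ax": 0.008, "ay": 0, "az": 0.847}, {"hand": 0, "x": -0.224, "y": -0.203, "z": 0.02, "ax": 0.008, "ay": 0, "az": 0.847}, {"hand": 0, "x": -0.224, "y": -0.203, "z": 0.02, "ax": 0.008, "ay": 0, "az": 0.847}])

```text
t: 23.8
tool_pos: [0.4523, 0.1004, 0.3748]
orientation: [-2.239, -2.199, 0.008]
force: [-0.3, -0.4, -3.5]
opening: 0.0157
gripper_force: 45.0
```

>>> carry_out(targets=[{"hand": 0, "x": 0, "y": 0, "z": 0.025, "ax": 0, "ay": 0, "az": 0}, {"hand": 0, "x": 0, "y": 0, "z": 0.042, "ax": 0, "ay": 0, "az": 0}, {"hand": 0, "x": 0, "y": 0, "z": 0.048, "ax": 0, "ay": 0, "az": 0}, {"hand": 0, "x": 0, "y": 0, "z": 0.049, "ax": 0, "ay": 0, "az": 0}, {"hand": 0, "x": 0, "y": 0, "z": 0.049, "ax": 0, "ay": 0, "az": 0}])

```text
t: 24.42
tool_pos: [0.4521, 0.1013, 0.328]
orientation: [-2.238, -2.203, 0.005]
force: [-2.5, -0.9, 4.1]
opening: 0.0156
gripper_force: 45.0
```

>>> carry_out(targets=[{"hand": 0, "x": 0, "y": 0, "z": -0.001, "ax": 0, "ay": 0, "az": 0}, {"hand": 60, "x": 0, "y": 0, "z": -0.001, "ax": 0, "ay": 0, "az": 0}, {"hand": 60, "x": 0, "y": 0, "z": -0.001, "ax": 0, "ay": 0, "az": 0}, {"hand": 60, "x": 0, "y": 0, "z": -0.001, "ax": 0, "ay": 0, "az": 0}, {"hand": 60, "x": 0, "y": 0, "z": -0.001, "ax": 0, "ay": 0, "az": 0}, {"hand": 60, "x": 0, "y": 0, "z": -0.05, "ax": 0, "ay": 0, "az": 0}, {"hand": 0, "x": 0, "y": 0, "z": -0.097, "ax": 0, "ay": 0, "az": 0}, {"hand": 0, "x": 0, "y": 0, "z": -0.097, "ax": 0, "ay": 0, "az": 0}])

```text
t: 25.42
tool_pos: [0.4532, 0.1013, 0.4287]
orientation: [2.237, 2.202, 0.004]
force: [0.3, -0.2, -1.0]
opening: 0.0402
gripper_force: 0.0
```

```bash
python3 u.py .6 .3|tail -1
python3 - <<'E'
from h import *
print(read_state()["q"])
for a in(90,-90):
  for x,z in((.71,.25),(.71,.135),(.55,.135)):go([x,-.015,z],down(np.radians(a)),.186)
p,d=read_camera("side");cv2.imwrite("pics/s3.png",p[80:350,130:470])
E
```

```text
in tray 185 [(-0.125, array([ 447.9, -128.4,   16.2,   29.3,    6.2])), (-0.05, array([448.7, -48.8,  29.3,  17.2,  87.5])), (0.026, array([449.3,  22. ,  16.9,  32.2,   2.4])), (0.1, array([450.2,  98.9,  29.8,  17.4,  87.6]))]
[ 1.09734363e-01 -2.52712977e-01  1.82058039e+00 -5.85258102e-04
  1.57682210e+00  1.25738562e-01]
t 25.52 shift [-0.1121  0.2595 -0.0125] turn [-0.003 -0.002 -1.587] tcp [ 0.71  -0.015  0.436]
t 25.52 shift [-0.112   0.2598  0.1025] turn [-0.003 -0.002 -1.587] tcp [ 0.71  -0.015  0.321]
t 25.52 shift [-0.1146  0.0998  0.103 ] turn [-0.003 -0.002 -1.587] tcp [ 0.55  -0.015  0.321]
t 25.52 shift [-0.1121  0.2595 -0.0125] turn [-0.002  0.003  1.555] tcp [ 0.71  -0.015  0.436]
t 25.52 shift [-0.112   0.2598  0.1025] turn [-0.002  0.003  1.555] tcp [ 0.71  -0.015  0.321]
t 25.52 shift [-0.1146  0.0998  0.103 ] turn [-0.002  0.003  1.555] tcp [ 0.55  -0.015  0.321]
```

View pics/s3.png

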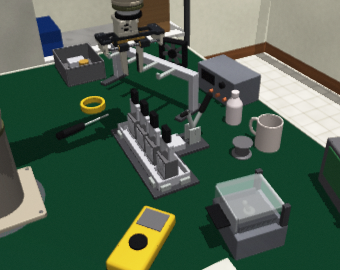

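All four modules stand in the tray, the pegs are empty, and the clamp handle leans at (205,105). Next is the clamp.

>>> carry_out(targets=[{"hand": 0, "x": -0.014, "y": 0.035, "z": -0.012, "ax": 0, "ay": 0, "az": -0.18}, {"hand": 0, "x": -0.028, "y": 0.065, "z": -0.012, "ax": 0, "ay": 0, "az": -0.36}, {"hand": 0, "x": -0.042, "y": 0.1, "z": -0.012, "ax": 0, "ay": 0, "az": -0.54}, {"hand": 0, "x": -0.056, "y": 0.13, "z": -0.012, "ax": 0, "ay": 0, "az": -0.72}, {"hand": 0, "x": -0.07, "y": 0.165, "z": -0.012, "ax": 0, "ay": 0, "az": -0.9}, {"hand": 0, "x": -0.084, "y": 0.2, "z": -0.012, "ax": 0, "ay": 0, "az": -1.08}, {"hand": 0, "x": -0.1, "y": 0.235, "z": -0.012, "ax": 0, "ay": 0, "az": -1.26}, {"hand": 0, "x": -0.112, "y": 0.26, "z": -0.012, "ax": 0, "ay": 0, "az": -1.44}])

```text
t: 26.58
tool_pos: [0.7114, -0.0157, 0.4318]
orientation: [-0.221, -3.126, 0.002]
force: [0.1, 0.5, -0.2]
opening: 0.0004
gripper_force: 0.0
```

>>> carry_out(targets=[{"hand": 0, "x": 0, "y": 0, "z": 0, "ax": 0, "ay": 0, "az": -0.14}, {"hand": 0, "x": 0, "y": 0, "z": 0, "ax": 0, "ay": 0, "az": -0.14}])

```text
t: 26.82
tool_pos: [0.7104, -0.0151, 0.4322]
orientation: [-0.013, -3.134, 0.001]
force: [-0.0, 0.6, 0.3]
opening: 0.0004
gripper_force: 0.0
```

Run:
```python
from h import *
print(read_state()["q"])
for x,z in((.71,.25),(.71,.135),(.64,.135),(.55,.135)):go([x,-.015,z],down(np.radians(90)),.186)
```

```text
[-9.30537462e-02  4.31144143e-01  1.08249942e+00 -1.37634323e-03
  1.63582805e+00 -1.65584551e+00]
t 26.82 shift [ 0.0005  0.0001 -0.0038] turn [-0.001 -0.008 -0.008] tcp [ 0.71  -0.015  0.436]
t 26.82 shift [-0.0005  0.0002  0.1112] turn [-0.001 -0.008 -0.008] tcp [ 0.71  -0.015  0.321]
t 26.82 shift [ 0.0695 -0.0004  0.1117] turn [-0.001 -0.008 -0.008] tcp [ 0.64  -0.015  0.321]
t 26.82 shift [ 0.1595 -0.0011  0.1125] turn [-0.001 -0.008 -0.008] tcp [ 0.55  -0.015  0.321]
```

>>> carry_out(targets=[{"hand": 0, "x": 0, "y": 0, "z": 0.05, "ax": 0, "ay": 0, "az": 0}, {"hand": 0, "x": 0, "y": 0, "z": 0.108, "ax": 0, "ay": 0, "az": 0}, {"hand": 0, "x": 0.02, "y": 0, "z": 0.108, "ax": 0, "ay": 0, "az": 0}, {"hand": 0, "x": 0.04, "y": 0, "z": 0.108, "ax": 0, "ay": 0, "az": 0}, {"hand": 0, "x": 0.06, "y": 0, "z": 0.108, "ax": 0, "ay": 0, "az": 0}, {"hand": 0, "x": 0.08, "y": 0, "z": 0.108, "ax": 0, "ay": 0, "az": 0}, {"hand": 0, "x": 0.1, "y": 0, "z": 0.108, "ax": 0, "ay": 0, "az": 0}, {"hand": 0, "x": 0.115, "y": 0, "z": 0.108, "ax": 0, "ay": 0, "az": 0}])

```text
t: 27.82
tool_pos: [0.5936, -0.0139, 0.3267]
orientation: [-0.016, -3.136, 0.001]
force: [0.0, 0.0, -0.6]
opening: 0.0005
gripper_force: 0.0
```

>>> carry_out(targets=[{"hand": 0, "x": 0.015, "y": 0, "z": 0, "ax": 0, "ay": 0, "az": 0}, {"hand": 0, "x": 0.03, "y": 0, "z": 0, "ax": 0, "ay": 0, "az": 0}, {"hand": 0, "x": 0.03, "y": 0, "z": 0, "ax": 0, "ay": 0, "az": 0}, {"hand": 0, "x": 0.0, "y": 0, "z": 0, "ax": 0, "ay": 0, "az": 0}, {"hand": 0, "x": -0.04, "y": 0, "z": 0, "ax": 0, "ay": 0, "az": 0}, {"hand": 0, "x": -0.06, "y": 0, "z": -0.06, "ax": 0, "ay": 0, "az": 0}, {"hand": 0, "x": -0.06, "y": 0, "z": -0.115, "ax": 0, "ay": 0, "az": 0}, {"hand": 0, "x": -0.06, "y": 0, "z": -0.14, "ax": 0, "ay": 0, "az": 0}])

```text
t: 28.82
tool_pos: [0.6565, -0.0144, 0.4713]
orientation: [0.014, 3.14, -0.002]
force: [0.4, -0.6, -1.0]
opening: 0.0007
gripper_force: 0.0
```

Run:
```python
from h import *
a=np.radians(-8.7)
p,d=read_camera("side");cv2.imwrite("pics/s4.png",p[80:350,130:470])
P=cloud(d,camera_params("side"));m=(d>0)&(abs(P[...,1]+.015)<.02)&(P[...,2]>.1)&(P[...,0]>.48)&(P[...,0]<.72)&(P[...,2]<.18)
q=P[m];print("handle",len(q),np.percentile(q,[5,50,95],axis=0) if len(q) else 0)
print(read_state()["q"])
for ps in(a+np.pi/2,a-np.pi/2): go([.35,-.37,.25],down(ps),.186)
```

```text
handle 126 [[ 0.5044213  -0.02135869  0.10398371]
 [ 0.5262416  -0.01755508  0.13093248]
 [ 0.55280078 -0.00971447  0.15233401]]
[-9.95094910e-02  2.66129209e-01  1.20961242e+00 -1.42817695e-03
  1.66135785e+00 -1.66180580e+00]
t 28.88 shift [ 0.3036 -0.3582  0.0374] turn [-0.002  0.004  0.143] tcp [ 0.35  -0.37   0.436]
t 28.88 shift [ 0.3036 -0.3582  0.0374] turn [-7.000e-03 -2.000e-03 -2.998e+00] tcp [ 0.35  -0.37   0.436]
```

View pics/s4.png

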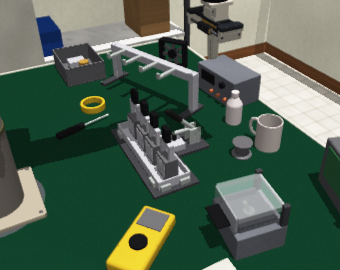

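The clamp is over: the handle points at the tray, with its end at (0.504, 0.152), which reads about 1.30. Now to the switch box.

>>> carry_out(targets=[{"hand": 0, "x": 0.038, "y": -0.045, "z": 0, "ax": 0, "ay": 0, "az": 0.143}, {"hand": 0, "x": 0.076, "y": -0.09, "z": 0, "ax": 0, "ay": 0, "az": 0.143}, {"hand": 0, "x": 0.115, "y": -0.135, "z": 0, "ax": 0, "ay": 0, "az": 0.143}, {"hand": 0, "x": 0.153, "y": -0.18, "z": 0, "ax": 0, "ay": 0, "az": 0.143}, {"hand": 0, "x": 0.191, "y": -0.225, "z": 0, "ax": 0, "ay": 0, "az": 0.143}, {"hand": 0, "x": 0.23, "y": -0.27, "z": 0, "ax": 0, "ay": 0, "az": 0.143}, {"hand": 0, "x": 0.267, "y": -0.315, "z": 0, "ax": 0, "ay": 0, "az": 0.143}, {"hand": 0, "x": 0.304, "y": -0.358, "z": 0, "ax": 0, "ay": 0, "az": 0.143}])

```text
t: 29.88
tool_pos: [0.3478, -0.3716, 0.4676]
orientation: [-0.237, -3.128, 0.001]
force: [1.1, -1.8, 0.6]
opening: 0.0004
gripper_force: 0.0
```

```bash
cat > st.py <<'E'
from h import *
a=np.radians(-8.7);O=np.array([.5305,-.397,0]);ux=np.array([np.cos(a),np.sin(a),0])
def F(t):
    z=np.sin(t)*ux+[0,0,-np.cos(t)];y=np.array([-np.sin(a),np.cos(a),0]);return np.c_[np.cross(y,z),y,z]
def tip(x,z,t=np.pi/4):
    print(x,z,end=" ");go(O+x*ux+[0,0,z],F(t),.186)
E
python3 - <<'E'
from st import *
print(read_state()["q"]);tip(-.15,.15)
E
```

```text
[-0.91779437 -0.13387114  1.63866343 -0.0038139   1.63931782 -2.33734935]
-0.15 0.15 t 29.88 shift [0.0963 0.0028 0.1865] turn [-0.001 -0.79   0.001] tcp [ 0.252 -0.354  0.282]
```

The last joint would come close to its limit in the tilted pose, so I flip the tool half a turn first.

>>> carry_out(targets=[{"hand": 0, "x": 0, "y": 0, "z": 0, "ax": 0, "ay": 0, "az": 0.18}, {"hand": 0, "x": 0, "y": 0, "z": 0, "ax": 0, "ay": 0, "az": 0.36}, {"hand": 0, "x": 0, "y": 0, "z": 0, "ax": 0, "ay": 0, "az": 0.54}, {"hand": 0, "x": 0, "y": 0, "z": 0, "ax": 0, "ay": 0, "az": 0.72}, {"hand": 0, "x": 0, "y": 0, "z": 0, "ax": 0, "ay": 0, "az": 0.9}, {"hand": 0, "x": 0, "y": 0, "z": 0, "ax": 0, "ay": 0, "az": 1.08}, {"hand": 0, "x": 0, "y": 0, "z": 0, "ax": 0, "ay": 0, "az": 1.26}, {"hand": 0, "x": 0, "y": 0, "z": 0, "ax": 0, "ay": 0, "az": 1.44}])

```text
t: 30.88
tool_pos: [0.3493, -0.3704, 0.4674]
orientation: [-2.248, -2.189, 0.005]
force: [-0.3, 0.6, -0.9]
opening: 0.0007
gripper_force: 0.0
```

>>> carry_out(targets=[{"hand": 0, "x": 0, "y": 0, "z": 0, "ax": 0, "ay": 0, "az": 0.18}, {"hand": 0, "x": 0, "y": 0, "z": 0, "ax": 0, "ay": 0, "az": 0.36}, {"hand": 0, "x": 0, "y": 0, "z": 0, "ax": 0, "ay": 0, "az": 0.54}, {"hand": 0, "x": 0, "y": 0, "z": 0, "ax": 0, "ay": 0, "az": 0.72}, {"hand": 0, "x": 0, "y": 0, "z": 0, "ax": 0, "ay": 0, "az": 0.9}, {"hand": 0, "x": 0, "y": 0, "z": 0, "ax": 0, "ay": 0, "az": 1.08}, {"hand": 0, "x": 0, "y": 0, "z": 0, "ax": 0, "ay": 0, "az": 1.26}, {"hand": 0, "x": 0, "y": 0, "z": 0, "ax": 0, "ay": 0, "az": 1.44}])

```text
t: 31.88
tool_pos: [0.3493, -0.3704, 0.4674]
orientation: [-3.137, -0.164, 0.008]
force: [0.8, -0.2, 0.7]
opening: 0.0006
gripper_force: 0.0
```

```bash
sed -i 's/y=np.array(\[-np.sin(a),np.cos(a),0\])/y=np.array([np.sin(a),-np.cos(a),0])/' st.py
python3 - <<'E'
from st import *
print(read_state()["q"]);tip(-.15,.15)
E
```

```text
[-0.91403025 -0.13312835  1.63830366 -0.003825    1.63951555  0.55227676]
-0.15 0.15 t 31.88 shift [-0.094  -0.0259  0.1864] turn [-0.101  0.786  0.243] tcp [ 0.252 -0.354  0.282]
```

>>> carry_out(targets=[{"hand": 0, "x": -0.02, "y": -0.005, "z": 0.03, "ax": -0.02, "ay": 0.157, "az": 0.049}, {"hand": 0, "x": -0.04, "y": -0.01, "z": 0.06, "ax": -0.04, "ay": 0.314, "az": 0.097}, {"hand": 0, "x": -0.06, "y": -0.016, "z": 0.09, "ax": -0.06, "ay": 0.47, "az": 0.146}, {"hand": 0, "x": -0.075, "y": -0.021, "z": 0.12, "ax": -0.08, "ay": 0.63, "az": 0.194}, {"hand": 0, "x": -0.094, "y": -0.026, "z": 0.15, "ax": -0.101, "ay": 0.786, "az": 0.243}, {"hand": 0, "x": -0.094, "y": -0.026, "z": 0.186, "ax": -0.101, "ay": 0.786, "az": 0.243}, {"hand": 0, "x": -0.094, "y": -0.026, "z": 0.186, "ax": -0.101, "ay": 0.786, "az": 0.243}])

```text
t: 32.75
tool_pos: [0.2513, -0.3537, 0.2793]
orientation: [2.85, -0.214, 1.178]
force: [0.3, -0.7, 0.7]
opening: 0.0007
gripper_force: 0.0
```

Run:
```python
from st import *
print(read_state()["q"]);tip(-.15,.07);tip(-.092,.060);tip(-.06,.15)
p,d=read_camera("side");cv2.imwrite("pics/s5.png",p[150:350,200:480]);
c=camera_params("side")
P=cloud(d,c);m=(d>0)&(P[...,2]>.078)&(P[...,2]<.094);Q=P-O;sx=Q@ux;sy=Q@np.array([-np.sin(a),np.cos(a),0])
m&=(sx<-.05)&(sx>-.13)&(abs(sy)<.06)&(p.max(2)<90);print("tab sx",np.percentile(sx[m],[1,50,99]),np.percentile(sy[m],[1,99]),np.percentile(P[m][:,2],[5,50,95]))
```

```text
[-1.37781934 -0.42269333  2.32781788  0.84333539  1.10337066 -0.00463971]
-0.15 0.07 t 32.75 shift [-0.0542  0.0011  0.0559] turn [-0.008  0.002 -0.001] tcp [ 0.252 -0.354  0.202]
-0.092 0.06 t 32.75 shift [-0.0201  0.0015  0.1039] turn [-0.008  0.002 -0.001] tcp [ 0.31  -0.363  0.192]
-0.06 0.15 t 32.75 shift [0.0661 0.001  0.0627] turn [-0.008  0.002 -0.001] tcp [ 0.341 -0.368  0.282]
tab sx [-0.09848153 -0.07875758 -0.05149369] [-0.04960121  0.05206659] [0.08527251 0.08784964 0.09138641]
```

View pics/s5.png

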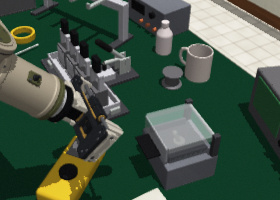

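The hand is tilted in front of the tab (tab at (150,148) in the crop, shadowed), and the modules and clamp are unchanged. Go under the tab.

>>> carry_out(targets=[{"hand": 0, "x": 0.018, "y": 0.001, "z": 0.018, "ax": -0.008, "ay": 0.002, "az": 0}, {"hand": 0, "x": -0.01, "y": 0.001, "z": 0.05, "ax": -0.008, "ay": 0.002, "az": 0}, {"hand": 0, "x": -0.04, "y": 0.001, "z": 0.083, "ax": -0.008, "ay": 0.002, "az": 0}, {"hand": 0, "x": -0.04, "y": 0.001, "z": 0.083, "ax": -0.008, "ay": 0.002, "az": 0}, {"hand": 0, "x": -0.03, "y": 0.001, "z": 0.094, "ax": -0.008, "ay": 0.002, "az": 0}, {"hand": 0, "x": -0.02, "y": 0.001, "z": 0.104, "ax": -0.008, "ay": 0.002, "az": 0}, {"hand": 0, "x": -0.02, "y": 0.001, "z": 0.104, "ax": -0.008, "ay": 0.002, "az": 0}])

```text
t: 33.67
tool_pos: [0.3103, -0.3649, 0.1951]
orientation: [2.837, -0.209, 1.172]
force: [-21.0, 1.7, -6.6]
opening: 0.0004
gripper_force: 9.8
```

Run:
```python
from st import *
s=read_state();print(s["q"],s["force"])
for th in(.1,.25,.4,.6,.8,1.0,1.2):
    E=np.array([.055-.158*np.cos(th-.236),.122+.158*np.sin(th-.236)]);tip(round(E[0]+.0067,4),round(E[1]-.0173,4))
tip(-.042,.096);tip(.003,.096)
```

```text
[-1.22821198 -0.12804942  2.27607629  0.98821243  0.8353086  -0.14765697] [-21.03623491   1.65339183  -6.59369084]
-0.0948 0.0833 t 33.67 shift [ 0.0112 -0.0015 -0.0167] turn [0.005 0.001 0.007] tcp [ 0.307 -0.363  0.215]
-0.0963 0.1069 t 33.67 shift [ 0.0269 -0.0012 -0.0344] turn [0.005 0.001 0.007] tcp [ 0.305 -0.363  0.238]
-0.0942 0.1305 t 33.67 shift [ 0.045  -0.001  -0.0497] turn [0.005 0.001 0.007] tcp [ 0.307 -0.363  0.262]
-0.0859 0.161 t 33.67 shift [ 0.0724 -0.0008 -0.0654] turn [0.005 0.001 0.007] tcp [ 0.316 -0.364  0.293]
-0.0718 0.1892 t 33.67 shift [ 0.1023 -0.0005 -0.0754] turn [0.005 0.001 0.007] tcp [ 0.33  -0.366  0.321]
-0.0524 0.214 t 33.67 shift [ 0.1336 -0.0003 -0.0793] turn [0.005 0.001 0.007] tcp [ 0.349 -0.369  0.346]
-0.0284 0.2345 t 33.67 shift [ 0.165  -0.     -0.0768] turn [0.005 0.001 0.007] tcp [ 0.372 -0.373  0.366]
-0.042 0.096 t 33.67 shift [ 0.0576 -0.0013  0.0116] turn [0.005 0.001 0.007] tcp [ 0.359 -0.371  0.228]
0.003 0.096 t 33.67 shift [ 0.0895 -0.0012  0.0434] turn [0.005 0.001 0.007] tcp [ 0.403 -0.378  0.228]
```

The reading shows contact with the tab's front edge, because the finger is a little thicker than I assumed. That means it's hooked, so I lift along the arc.

>>> carry_out(targets=[{"hand": 0, "x": 0.002, "y": -0.001, "z": -0.012, "ax": 0, "ay": 0, "az": 0}, {"hand": 0, "x": 0.006, "y": -0.001, "z": -0.017, "ax": 0, "ay": 0, "az": 0}, {"hand": 0, "x": 0.014, "y": -0.001, "z": -0.026, "ax": 0, "ay": 0, "az": 0}, {"hand": 0, "x": 0.022, "y": -0.001, "z": -0.034, "ax": 0, "ay": 0, "az": 0}, {"hand": 0, "x": 0.031, "y": -0.001, "z": -0.042, "ax": 0, "ay": 0, "az": 0}, {"hand": 0, "x": 0.04, "y": -0.001, "z": -0.05, "ax": 0, "ay": 0, "az": 0}, {"hand": 0, "x": 0.053, "y": -0.001, "z": -0.058, "ax": 0, "ay": 0, "az": 0}, {"hand": 0, "x": 0.067, "y": -0.001, "z": -0.065, "ax": 0, "ay": 0, "az": 0}])

```text
t: 34.67
tool_pos: [0.3118, -0.3637, 0.2902]
orientation: [2.835, -0.208, 1.174]
force: [-14.8, 2.5, -2.8]
opening: 0.0002
gripper_force: 6.1
```

Run:
```python
from st import *
s=read_state();print(s["q"],s["force"])
for th in(.7,.8,.9,1.0,1.1,1.2,1.25):
    E=np.array([.055-.158*np.cos(th-.236),.122+.158*np.sin(th-.236)]);tip(round(E[0]+.0032,4),round(E[1]-.0208,4))
p,d=read_camera("side");cv2.imwrite("pics/s6.png",p[150:350,200:480]);
```

```text
[-1.22396166 -0.3287736   2.23832493  0.8422699   0.97802459  0.09342335] [-14.82455532   2.48283384  -2.79875294]
-0.0831 0.1719 t 34.67 shift [ 0.014  -0.     -0.0046] turn [ 0.006 -0.001  0.007] tcp [ 0.318 -0.365  0.303]
-0.0753 0.1857 t 34.67 shift [ 0.0293  0.0001 -0.0089] turn [ 0.006 -0.001  0.007] tcp [ 0.326 -0.366  0.317]
-0.0662 0.1986 t 34.67 shift [ 0.0448  0.0003 -0.0115] turn [ 0.006 -0.001  0.007] tcp [ 0.335 -0.367  0.33 ]
-0.0559 0.2105 t 34.67 shift [ 0.0605  0.0004 -0.0127] turn [ 0.006 -0.001  0.007] tcp [ 0.345 -0.369  0.342]
-0.0444 0.2214 t 34.67 shift [ 0.0764  0.0005 -0.0122] turn [ 0.006 -0.001  0.007] tcp [ 0.357 -0.37   0.353]
-0.0319 0.231 t 34.67 shift [ 0.092   0.0006 -0.0102] turn [ 0.006 -0.001  0.007] tcp [ 0.369 -0.372  0.363]
-0.0253 0.2353 t 34.67 shift [ 0.0997  0.0006 -0.0085] turn [ 0.006 -0.001  0.007] tcp [ 0.375 -0.373  0.367]
```

View pics/s6.png

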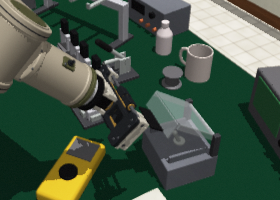

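The guard is up about 0.6 rad with the fingertips under its tab at (150,115). Continue up.

>>> carry_out(targets=[{"hand": 0, "x": 0.01, "y": 0, "z": -0.004, "ax": 0, "ay": 0, "az": 0}, {"hand": 0, "x": 0.022, "y": 0, "z": -0.007, "ax": 0, "ay": 0, "az": 0}, {"hand": 0, "x": 0.036, "y": 0, "z": -0.01, "ax": 0, "ay": 0, "az": 0}, {"hand": 0, "x": 0.05, "y": 0, "z": -0.012, "ax": 0, "ay": 0, "az": 0}, {"hand": 0, "x": 0.064, "y": 0, "z": -0.0125, "ax": 0, "ay": 0, "az": 0}, {"hand": 0, "x": 0.078, "y": 0, "z": -0.012, "ax": 0, "ay": 0, "az": 0}, {"hand": 0, "x": 0.09, "y": 0, "z": -0.01, "ax": 0, "ay": 0, "az": 0}, {"hand": 0, "x": 0.09, "y": 0, "z": -0.01, "ax": 0, "ay": 0, "az": 0}])

```text
t: 35.72
tool_pos: [0.3691, -0.3718, 0.3635]
orientation: [2.83, -0.206, 1.182]
force: [-1.1, -0.3, 0.1]
opening: 0.0007
gripper_force: 0.7
```

Run:
```python
from st import *
s=read_state();print(s["q"],s["force"])
tip(-.05,.19);tip(-.052,.14);tip(-.050,.092);tip(-.025,.092);tip(0,.092);tip(.004,.092)
p,d=read_camera("scene");cv2.imwrite("pics/c6.png",cv2.resize(p[200:320,150:290],None,fx=3,fy=3))
```

```text
[-1.1019966  -0.30629807  2.08054333  0.76181546  0.9855906   0.30313872] [-1.05506122 -0.30976518  0.13298362]
-0.05 0.19 t 35.73 shift [-0.0426  0.      0.0165] turn [ 0.006 -0.007  0.009] tcp [ 0.351 -0.37   0.322]
-0.052 0.14 t 35.73 shift [-0.0796 -0.0005  0.0502] turn [ 0.006 -0.007  0.009] tcp [ 0.349 -0.369  0.272]
-0.05 0.092 t 35.73 shift [-0.1124 -0.0011  0.0854] turn [ 0.006 -0.007  0.009] tcp [ 0.351 -0.37   0.224]
-0.025 0.092 t 35.73 shift [-0.0948 -0.001   0.1032] turn [ 0.006 -0.007  0.009] tcp [ 0.376 -0.373  0.224]
0 0.092 t 35.73 shift [-0.0773 -0.001   0.121 ] turn [ 0.006 -0.007  0.009] tcp [ 0.4   -0.377  0.224]
0.004 0.092 t 35.73 shift [-0.0745 -0.001   0.1238] turn [ 0.006 -0.007  0.009] tcp [ 0.404 -0.378  0.224]
```

View pics/c6.png

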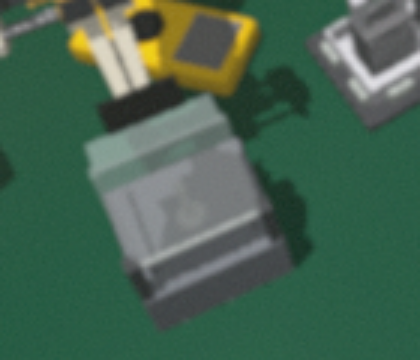

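The guard stands wide open, resting on the fingertips. Drop to the toggle and flip it.

>>> carry_out(targets=[{"hand": 0, "x": -0.043, "y": 0, "z": 0.017, "ax": 0.006, "ay": -0.007, "az": 0.009}, {"hand": 0, "x": -0.08, "y": 0, "z": 0.05, "ax": 0.006, "ay": -0.007, "az": 0.009}, {"hand": 0, "x": -0.112, "y": -0.001, "z": 0.085, "ax": 0.006, "ay": -0.007, "az": 0.009}, {"hand": 0, "x": -0.11, "y": -0.001, "z": 0.087, "ax": 0.006, "ay": -0.007, "az": 0.009}, {"hand": 0, "x": -0.095, "y": -0.001, "z": 0.103, "ax": 0.006, "ay": -0.007, "az": 0.009}, {"hand": 0, "x": -0.077, "y": -0.001, "z": 0.121, "ax": 0.006, "ay": -0.007, "az": 0.009}, {"hand": 0, "x": -0.0745, "y": -0.001, "z": 0.124, "ax": 0.006, "ay": -0.007, "az": 0.009}, {"hand": 0, "x": -0.0745, "y": -0.001, "z": 0.124, "ax": 0.006, "ay": -0.007, "az": 0.009}])

```text
t: 36.78
tool_pos: [0.404, -0.3777, 0.2236]
orientation: [2.843, -0.216, 1.177]
force: [-12.9, 5.6, 9.7]
opening: 0.0004
gripper_force: 8.4
```

Run:
```python
from st import *
s=read_state();print(s["force"]);tip(.004,.092)
p,d=read_camera("side");cv2.imwrite("pics/s7.png",cv2.resize(p[230:350,320:440],None,fx=3,fy=3))
```

```text
[-12.85740494   5.5657825    9.70934527]
0.004 0.092 t 36.77 shift [ 0.0003 -0.0001  0.0004] turn [-0.001  0.    -0.   ] tcp [ 0.404 -0.378  0.224]
```

View pics/s7.png

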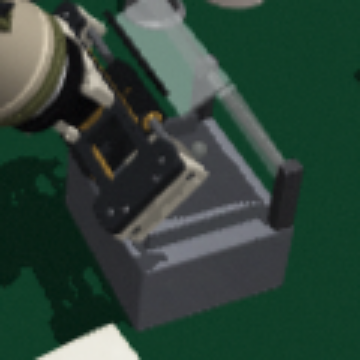

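The ball at (198,148) is pushed to the far side, against its stop, with the guard still raised. Withdraw level and let the guard sink.

>>> carry_out(targets=[{"hand": 0, "x": -0.03, "y": 0, "z": -0.03, "ax": 0, "ay": 0, "az": 0}, {"hand": 0, "x": -0.07, "y": 0, "z": -0.07, "ax": 0, "ay": 0, "az": 0}, {"hand": 0, "x": -0.085, "y": 0, "z": -0.1, "ax": 0, "ay": 0, "az": 0}, {"hand": 0, "x": -0.085, "y": 0, "z": -0.15, "ax": 0, "ay": 0, "az": 0}, {"hand": 0, "x": -0.07, "y": 0, "z": -0.19, "ax": 0, "ay": 0, "az": 0}, {"hand": 0, "x": -0.06, "y": 0, "z": -0.2, "ax": 0, "ay": 0, "az": 0}, {"hand": 0, "x": -0.06, "y": 0, "z": -0.2, "ax": 0, "ay": 0, "az": 0}, {"hand": 0, "x": -0.06, "y": 0, "z": -0.2, "ax": 0, "ay": 0, "az": 0}])

```text
t: 37.83
tool_pos: [0.222, -0.3488, 0.3183]
orientation: [2.849, -0.219, 1.173]
force: [0.4, 0.4, 0.3]
opening: 0.0006
gripper_force: 0.0
```

>>> carry_out(targets=[{"hand": 0, "x": 0, "y": 0, "z": 0, "ax": 0, "ay": 0, "az": 0}, {"hand": 0, "x": 0, "y": 0, "z": 0, "ax": 0, "ay": 0, "az": 0}, {"hand": 0, "x": 0, "y": 0, "z": 0, "ax": 0, "ay": 0, "az": 0}, {"hand": 0, "x": 0, "y": 0, "z": 0, "ax": 0, "ay": 0, "az": 0}, {"hand": 0, "x": 0, "y": 0, "z": 0, "ax": 0, "ay": 0, "az": 0}, {"hand": 0, "x": 0, "y": 0, "z": 0, "ax": 0, "ay": 0, "az": 0}, {"hand": 0, "x": 0, "y": 0, "z": 0, "ax": 0, "ay": 0, "az": 0}, {"hand": 0, "x": 0, "y": 0, "z": 0, "ax": 0, "ay": 0, "az": 0}])

```text
t: 38.83
tool_pos: [0.2216, -0.3492, 0.3193]
orientation: [2.847, -0.22, 1.173]
force: [0.4, -0.4, 0.1]
opening: 0.0005
gripper_force: 0.0
```

>>> carry_out(targets=[{"hand": 0, "x": 0, "y": 0, "z": 0, "ax": 0, "ay": 0, "az": 0}, {"hand": 0, "x": 0, "y": 0, "z": 0, "ax": 0, "ay": 0, "az": 0}, {"hand": 0, "x": 0, "y": 0, "z": 0, "ax": 0, "ay": 0, "az": 0}, {"hand": 0, "x": 0, "y": 0, "z": 0, "ax": 0, "ay": 0, "az": 0}, {"hand": 0, "x": 0, "y": 0, "z": 0, "ax": 0, "ay": 0, "az": 0}, {"hand": 0, "x": 0, "y": 0, "z": 0, "ax": 0, "ay": 0, "az": 0}, {"hand": 0, "x": 0, "y": 0, "z": 0, "ax": 0, "ay": 0, "az": 0}, {"hand": 0, "x": 0, "y": 0, "z": 0, "ax": 0, "ay": 0, "az": 0}])

```text
t: 39.83
tool_pos: [0.2216, -0.3492, 0.3193]
orientation: [2.847, -0.22, 1.173]
force: [-0.5, 0.5, 0.2]
opening: 0.0003
gripper_force: 0.0
```

>>> carry_out(targets=[{"hand": 0, "x": 0, "y": 0, "z": 0, "ax": 0, "ay": 0, "az": 0}, {"hand": 0, "x": 0, "y": 0, "z": 0, "ax": 0, "ay": 0, "az": 0}, {"hand": 0, "x": 0, "y": 0, "z": 0, "ax": 0, "ay": 0, "az": 0}, {"hand": 0, "x": 0, "y": 0, "z": 0, "ax": 0, "ay": 0, "az": 0}, {"hand": 0, "x": 0, "y": 0, "z": 0, "ax": 0, "ay": 0, "az": 0}, {"hand": 0, "x": 0, "y": 0, "z": 0, "ax": 0, "ay": 0, "az": 0}, {"hand": 0, "x": 0, "y": 0, "z": 0, "ax": 0, "ay": 0, "az": 0}, {"hand": 0, "x": 0, "y": 0, "z": 0, "ax": 0, "ay": 0, "az": 0}])

```text
t: 40.83
tool_pos: [0.2216, -0.3492, 0.3193]
orientation: [2.847, -0.22, 1.173]
force: [-0.1, -0.0, -0.4]
opening: 0.0004
gripper_force: 0.0
```

>>> carry_out(targets=[{"hand": 0, "x": 0, "y": 0, "z": 0, "ax": 0, "ay": 0, "az": 0}, {"hand": 0, "x": 0, "y": 0, "z": 0, "ax": 0, "ay": 0, "az": 0}, {"hand": 0, "x": 0, "y": 0, "z": 0, "ax": 0, "ay": 0, "az": 0}, {"hand": 0, "x": 0, "y": 0, "z": 0, "ax": 0, "ay": 0, "az": 0}, {"hand": 0, "x": 0, "y": 0, "z": 0, "ax": 0, "ay": 0, "az": 0}, {"hand": 0, "x": 0, "y": 0, "z": 0, "ax": 0, "ay": 0, "az": 0}, {"hand": 0, "x": 0, "y": 0, "z": 0, "ax": 0, "ay": 0, "az": 0}, {"hand": 0, "x": 0, "y": 0, "z": 0, "ax": 0, "ay": 0, "az": 0}])

```text
t: 41.82
tool_pos: [0.2216, -0.3492, 0.3193]
orientation: [2.847, -0.22, 1.173]
force: [0.3, 0.3, -0.5]
opening: 0.0006
gripper_force: 0.0
```

>>> carry_out(targets=[{"hand": 0, "x": 0, "y": 0, "z": 0, "ax": 0, "ay": 0, "az": 0}, {"hand": 0, "x": 0, "y": 0, "z": 0, "ax": 0, "ay": 0, "az": 0}, {"hand": 0, "x": 0, "y": 0, "z": 0, "ax": 0, "ay": 0, "az": 0}, {"hand": 0, "x": 0, "y": 0, "z": 0, "ax": 0, "ay": 0, "az": 0}, {"hand": 0, "x": 0, "y": 0, "z": 0, "ax": 0, "ay": 0, "az": 0}, {"hand": 0, "x": 0, "y": 0, "z": 0, "ax": 0, "ay": 0, "az": 0}, {"hand": 0, "x": 0, "y": 0, "z": 0, "ax": 0, "ay": 0, "az": 0}, {"hand": 0, "x": 0, "y": 0, "z": 0, "ax": 0, "ay": 0, "az": 0}])

```text
t: 42.82
tool_pos: [0.2216, -0.3492, 0.3193]
orientation: [2.847, -0.22, 1.173]
force: [-0.4, -0.6, -0.4]
opening: 0.0003
gripper_force: 0.0
```

>>> carry_out(targets=[{"hand": 0, "x": 0, "y": 0, "z": 0, "ax": 0, "ay": 0, "az": 0}, {"hand": 0, "x": 0, "y": 0, "z": 0, "ax": 0, "ay": 0, "az": 0}, {"hand": 0, "x": 0, "y": 0, "z": 0, "ax": 0, "ay": 0, "az": 0}, {"hand": 0, "x": 0, "y": 0, "z": 0, "ax": 0, "ay": 0, "az": 0}, {"hand": 0, "x": 0, "y": 0, "z": 0, "ax": 0, "ay": 0, "az": 0}, {"hand": 0, "x": 0, "y": 0, "z": 0, "ax": 0, "ay": 0, "az": 0}, {"hand": 0, "x": 0, "y": 0, "z": 0, "ax": 0, "ay": 0, "az": 0}, {"hand": 0, "x": 0, "y": 0, "z": 0, "ax": 0, "ay": 0, "az": 0}])

```text
t: 43.82
tool_pos: [0.2216, -0.3492, 0.3193]
orientation: [2.847, -0.22, 1.173]
force: [-0.2, -0.1, -0.9]
opening: 0.0002
gripper_force: 0.0
```

```bash
python3 - <<'E'
from st import *
s=read_state();print(s["t"],s["force"],s["tool_pos"])
p,d=read_camera("side");q,_=read_camera("scene")
A=cv2.resize(p[110:350,260:440],None,fx=2.2,fy=2.2);B=cv2.resize(q[160:330,150:370],None,fx=1.8,fy=1.8);B=cv2.copyMakeBorder(B,0,A.shape[0]-B.shape[0],0,0,0)
cv2.imwrite("pics/f.png",np.hstack([A,B]))
P=cloud(d,camera_params("side"));m=(d>0)&(P[...,2]>.115)&(P[...,2]<.135);Q=P-O;sx=Q@ux;m&=(sx>-.075)&(sx<.05)&(abs(Q[...,1])<.08)
print("guard z",m.sum(),np.median(P[m][:,2]))
E
python3 u.py .6 .3|tail -1
```

```text
43.825 [-0.22570186 -0.12819867 -0.9059777 ] [ 0.22159443 -0.34922446  0.31927405]
guard z 2124 0.12682068942418867
in tray 179 [(-0.125, array([ 447.5, -127.8,   29.7,   17.4,   87.9])), (-0.05, array([448.3, -48.4,  30.2,  18.2,  81.4])), (0.026, array([450.1,  22.2,  19.3,  30.1,   9.2])), (0.1, array([450.8,  99.3,  32.3,  17.9,  81.1]))]
```

View pics/f.png

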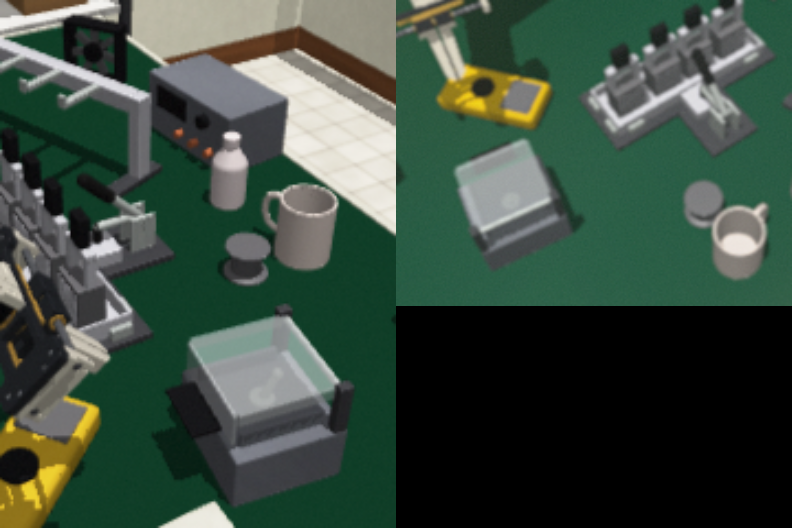

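Guard shut (plate at 126.8 mm), lever leaning to the far side at (270,385), clamp down, four modules upright, arm free. Handing in.

```bash
python3 -c "
from plant import robot
print(robot.close_job())"
```

```text
the job is handed in; nothing more can be done
None
```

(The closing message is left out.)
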